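Ready the saw fence for the next length

TASK

Get the saw's length-stop fence ready for the next batch: clear every timber offcut off it into the plywood offcut bin; then take the cordless air duster to the tape-measure end of the fence, hold its trigger for a second or so on the gentle first stage, squeeze on through the pressure point to full blast, and blow out the foot of the fence at full blast, a good second each, at the tape end, the middle and the far end in that order, before laying the duster back flat on its rubber mat. Last, draw the tape blade out so that its hook pushes the sliding stop along to the pencil line on the masking tape, hold it there for a second, then ease the blade back home without letting it snap, leaving the stop on the line. Leave the other things on the bench where they are.

Things in the scene. Friction and masses are not known exactly. Their poses are not given: they have to be found in the camera images.
- offcut1: timber offcut, plain block 38 x 72 x 30 mm (its own x, y, z), lying on the fence's white wing at the start; 2 to 4 of the four are present (absent ones read None). Origin: centre of its underside; z up
- offcut2: timber offcut, plain block 32 x 80 x 32 mm (its own x, y, z), lying on the fence's white wing at the start; 2 to 4 of the four are present (absent ones read None). Origin: centre of its underside; z up
- offcut3: timber offcut, plain block 44 x 64 x 27 mm (its own x, y, z), lying on the fence's white wing at the start; 2 to 4 of the four are present (absent ones read None). Origin: centre of its underside; z up
- offcut4: timber offcut, plain block 28 x 78 x 38 mm (its own x, y, z), lying on the fence's white wing at the start; 2 to 4 of the four are present (absent ones read None). Origin: centre of its underside; z up
- bin: open plywood box fixed to the bench, outside 240 (x) x 200 (y) x 90 mm high, walls and floor 6 mm; stands beyond the tape end of the fence. Origin: centre of its underside
- mat: black rubber mat 250 (x) x 240 (y) x 3 mm, the duster's place, fixed beyond the far end of the fence. Origin: centre of its underside
- fence: fixed saw extension, 480 mm long along its y. White wing x -130 to +45 mm, top 35 mm above the bench; behind it the aluminium fence, face (to the robot) at x +45, back x +95, top 85 mm above the bench. Origin: centre of underside; x from robot to fence, y along it to the tape end. Tape case (34 x 68 mm, 62 tall) on the fence top, y +165 to +233, x +70
- foot_left (a point): point on the fence face at the tape end, 12 mm above the wing (fence frame x 45, y +170 mm); a place to blow. Good from up to 60 mm off, nozzle pointing roughly squarely (within about 30 degrees) at the face
- foot_middle (a point): the same in the middle of the fence (y 0)
- foot_right (a point): the same at the far end from the tape (y -170 mm)
- duster: cordless pistol air duster, 400 g, flat on its side. Origin: on its underside below the grip; x = nozzle direction, -y = along the handle to the battery foot. Barrel: 46 mm diameter, along x at y +56 mm, z 23, x -52 to +60, then a slim nozzle to x +135. Handle 36 mm (x) by 34 (z 6 to 40), y -88 to +33; foot 74 x 40 x 46 mm at y -107. The trigger faces +x, in front of the handle
- duster_grip (a point): centre of the duster's handle behind the trigger (duster frame 0, 0, 23 mm). Grip here: one finger on the handle's back (x -18 mm), the other on the trigger's front (x +36 released; 22 mm tall, y -22 to +22). Width over both: 54 mm released, 47 at the pressure point, 41 at full
- nozzle (a point): tip of the duster's nozzle (duster frame 135, 56, 23 mm)
- trigger (a joint): first stage of the trigger, slide in m: 0 released, 0.007 at its end (the pressure point, gentle blow). Soft: 3 N to start, 6.5 N at the end
- trigger_full (a joint): second stage, slide in m: 0 until squeezed past the pressure point, 0.006 fully in (full blast; counts above 0.004). Gives from 30 N of squeeze, fully in at 38 N, springs back when eased. 20 to 25 N of grip stays on the first stage and still holds the duster; 60 N or more holds full blast
- blade (a joint): tape blade, slide in m: length drawn out from rest (0) towards the fence's -y; range 0 to 0.27. Sprung: pulls back with 3.2 N at rest, 7.5 N at 0.27. Let go when far out it snaps back; let go within the last 30 mm it does not
- hook_face (a point): centre of front face (to the fence's -y; it meets the stop) of the tape's end hook: steel plate 27 mm wide (across the fence), 4 thick, 2 to 30 mm above the fence top, this point at 16 mm; behind it a rubber end guard 27 wide, 20 long, 14 tall, then 9 mm of free blade to the case at rest. Pinch the guard from above, 13 mm behind this face: fingers ahead of the face would push the stop
- stop_face (a point): working face (to the tape) of the sliding stop, 15 mm above the fence top; stays where left, 3 N to move. Behind the face a nose 20 mm wide, 30 long, top 28 mm above the fence top (fingers on the hook pass either side); a 12 mm thick arm goes over the front and down the face, standing 11 mm out (top 14 mm above the fence top); then its body 46 wide, 36 long, with a knob, 54 tall
- mark: strip of cream masking tape, 24 mm wide, across the fence top with a dark pencil line across its middle. Origin: on the line, on the fence's centre line at its top; x and y as the fence's
- glue: white glue bottle, 66 mm diameter, 170 mm tall, behind the fence; leave alone
- screw_tin: round steel tin, 84 mm diameter, 75 mm tall, behind the fence; leave alone
- sanding_block: cork sanding block 65 x 120 x 27 mm on the bench before the fence; leave alone
Things that resemble listed ones, but are neither listed nor needed, are in the scene too. Leave any green look-alike of the offcut2 alone. What is shaped like the offcut4 but turquoise is not meant.

How it is judged:
On the way, in this order (a step that is already met when the one before it is completed fails the run):
1. every offcut is in the bin (x of offcut1 in the frame of bin between -0.115 and 0.115 m and y of offcut1 in the frame of bin between -0.095 and 0.095 m and z of each of offcut1, offcut2, offcut3, offcut4 in the frame of bin below 0.085 m and x of offcut2 in the frame of bin between -0.115 and 0.115 m and y of offcut2 in the frame of bin between -0.095 and 0.095 m and x of offcut3 in the frame of bin between -0.115 and 0.115 m and y of offcut3 in the frame of bin between -0.095 and 0.095 m and x of offcut4 in the frame of bin between -0.115 and 0.115 m and y of offcut4 in the frame of bin between -0.095 and 0.095 m), for 0.2 s.
2. duster held on the gentle first stage, nozzle at the foot of the fence at the tape end (value of joint trigger above 0.005 m and value of joint trigger_full below 0.0015 m and distance between nozzle and foot_left below 0.07 m and angle between the x axis of duster and the x axis of fence, either way round below 0.6 rad), for 0.7 s.
3. full blast at the tape end (value of joint trigger_full above 0.004 m and distance between nozzle and foot_left below 0.07 m and angle between the x axis of duster and the x axis of fence, either way round below 0.6 rad), for 0.7 s.
4. full blast at the middle (value of joint trigger_full above 0.004 m and distance between nozzle and foot_middle below 0.07 m and angle between the x axis of duster and the x axis of fence, either way round below 0.6 rad), for 0.7 s.
5. full blast at the far end (value of joint trigger_full above 0.004 m and distance between nozzle and foot_right below 0.07 m and angle between the x axis of duster and the x axis of fence, either way round below 0.6 rad), for 0.7 s.
6. duster back on its mat, trigger released (x of duster_grip in the frame of mat between -0.1 and 0.1 m and y of duster_grip in the frame of mat between -0.1 and 0.1 m and height (world z) of duster_grip below 0.034 m and value of joint trigger below 0.003 m and linear speed of duster below 0.02 m/s), for 0.2 s.
7. tape hook drawn to the pencil line and held there, the stop with it (y of hook_face in the frame of mark between -0.004 and 0.004 m and y of stop_face in the frame of mark between -0.004 and 0.004 m), for 0.5 s.
At the end, for the whole second after the job is handed in: every offcut lies in the bin; the duster lies flat on its mat (grip within 100 mm of the mat's centre each way), trigger released; the stop's working face is within 4 mm of the pencil line; the tape blade is home (within 10 mm) (all of step 1 and all of step 6 and linear speed of each of offcut1, offcut2, offcut3, offcut4 below 0.02 m/s and angle between duster's own z axis and vertical below 0.2 rad and y of stop_face in the frame of mark between -0.004 and 0.004 m and value of joint blade below 0.01 m); the robot touches nothing.
It fails at once if the tape blade snaps back (faster than 1 m/s) (velocity of joint blade below -1 m/s).
It fails at once if a bystander is pushed more than 40 mm (distance of any of glue, screw_tin, sanding_block from where it was at the start of the episode above 0.04 m).
Of offcut1, offcut2, offcut3, offcut4 only 2 to 4 are there at a start; the rules pass over those that are not, and their reading is None.
At some moment in a run one of offcut1, offcut2, offcut3, offcut4 may be knocked a few centimetres aside while the robot is not near it.
It also fails if it takes over 208 s, if anything falls off the work surface, if the arm or the gripper's body presses on something with over 40 N, if the wrist force passes 120 N, or if a joint passes its speed limit or range.

ROBOT

A 7-joint arm with a two-finger parallel gripper is mounted at the origin on the work surface. World frame = base frame: x ahead of the robot, y to its left, z up, the work surface at z = 0. Lengths are in m, angles in rad, forces in N, time in s.
With the tool pointing down it reaches from about 0.4 to 0.85 m from the base axis. Payload 4.5 kg.
Tool frame: the origin (TCP) lies on the centre line of the jaws, within the pads' length; the fingertips stand 8 mm ahead of it and the grasp point (between the pads) lies 11 mm behind it; z points along the fingers, x is the direction in which the jaws open and shut, and the axes are right-handed (so a half turn about z gives the same grasp; the last joint's range is limited). The gripper opens to 88 mm and grips with 3 to 60 N. Pads are 18 mm wide; open, the fingers measure 123 mm over their backs; the gripper's body (75 mm by 187 mm) begins 45 mm behind the grasp point.
Start: joints at [-1.286, 0.689, -0.195, 1.565, 0.157, 0.902, -0.215], TCP at [0.155, 0.605, 0.226] pointing down, gripper open.
Joint ranges: [-3.01, 3.01], [-0.46, 2.08], [-1.47, 1.51], [0.13, 2.56], [-1, 4.14], [0.04, 2.09], [-2.66, 2.66]. Speed limits (rad/s): [2.57, 2.57, 3.14, 3.14, 3.14, 3.14, 3.14].

INTERFACE

Orientations are given as a unit quaternion [x, y, z, w].
In Python, from plant import get_state, snapshot, finish_job, boxes_of, pinpoint gives the robot as it stands.
- The arm moves only by the shell command python3 -m creep 'ROWS' [FORCE]. ROWS is JSON, a list of rows, each an object with "hand": the finger opening in m, from 0 to 0.0881; "slide": the shift along the tool's x, y, z in m, a list of three; "turn": the turn about the tool's z in degrees. A call has 1 to 5 rows; each row shifts and turns the commanded pose from where the row before left it, along the tool's axes as they then stand; what a row does not reach is not made up. A row lasts 1/8 s, in which the tool goes at most 62.5 mm and 10.7 degrees, less where a joint would pass 70% of its speed; a pose out of reach is approached as far as the arm can. A call is refused whole if a number of a shift passes 0.0625 or a number of a turn 10.7, either way. A call with a gripper value outside its range is refused whole. The fingers move at their own pace and stop on an object; FORCE is the grip in N (left out, the last holds). Time passes only in rows, so rows that do not move let the fingers close. It gives the time, the measured TCP pose, the force and the opening at its end, in the units of the state.
- get_state(): the state, without advancing time (a new reading comes with each control period).
- snapshot(name): name is "scene" or "top"; returns a dict with "frame" (400x640x3 uint8, red, green, blue), "depth" (400x640 float32, m along the optical axis (not along the pixel's ray), 0 where there is no reading), "mtx" (3x3 intrinsics, pixels), "camera_from_world" (4x4, takes a point from world to camera coordinates). Camera axes: x right, y down, z forward; pixel columns grow to the right and rows downward; lengths in m; the calibration is good to about 2 mm. A picture is of the moment at which its call begins.
- finish_job(): hands the job in, once; it reports no verdict.
Trained networks look in a picture, given as the dict that the camera call returned (one of the last four; its "shot" number tells which), for a name from the list of things; names that differ only in an ending like _2 or _b are one class to them, and where a whole thing is asked for, a point or a joint stands for the part that bears it (a point fixed in the world has none). Each returns a list of dicts, best first, with "conf" (0 to 1); they miss things now and then, are a little off and sometimes report something else, mostly with a low value. They report only what shows in the picture. A call takes as long as a camera call. They do not tell look-alikes from the thing itself.
- boxes_of(target, picture): "uv" ([column, row] in pixels, amid what is visible of it).
- pinpoint(target, picture): "uv" ([column, row] in pixels: a listed point, or the origin of a listed thing).
The state is a dict: "clock": time; "q": joint angles; "qd": joint speeds; "joint_torque": joint torques, N m; "tool_pos": TCP position; "eef_rot": TCP orientation; "contact_force": force on the tool from outside, world axes, zero at the start; "moment": the same for the moment, N m; "opening": opening from 0.0 (shut) to 1.0 (fully open).
Only numpy, scipy, OpenCV 4.12 (cv2) and the standard library are available. Lean on these libraries where they do the work, as an engineer would, in place of code of your own. Each camera call takes 0.05 s, during which the arm holds its last target.

## Working session

There is one attempt and no reset: what is moved stays moved. The work goes in short steps, Python scripts to look and compute and a shell command to move; the robot and the scene stay as the last step left them, time stands still between calls to the robot, and variables do not carry over. Pictures are saved under pics/ and viewed, and the job is handed in when it is done.

```bash
ls -la; mkdir -p pics; python3 - <<'E'
from plant import *
import cv2
s=get_state();print(s)
for n in("scene","top"):
    p=snapshot(n);cv2.imwrite(f"pics/{n}0.png",p["frame"][:,:,::-1]);print(n,p["mtx"].tolist(),p["camera_from_world"].round(4).tolist())
E
```

```text
total 12
drwxr-xr-x  3 agent agent 4096 Dec  7 01:16 .
drwxr-xr-x 23 root  root  4096 Dec  7 01:16 ..
drwxr-xr-x  2 agent agent 4096 Dec  7 01:16 pics
{'clock': 0.0, 'q': array([-1.28618771,  0.68999541, -0.19452598,  1.56633432,  0.15733682,
        0.9025166 , -0.2151184 ]), 'qd': array([ 1.09050562e-03, -4.12236313e-05,  1.76733816e-03, -7.71802154e-04,
       -2.95952760e-04,  1.10442153e-03, -1.95956506e-04]), 'joint_torque': array([ 6.08460005e-05, -5.27553248e+01, -1.26655228e+00, -1.53417850e+01,
       -5.25407272e-02,  6.70264038e-03,  1.85499648e-04]), 'tool_pos': array([0.15500756, 0.60479385, 0.22520584]), 'eef_rot': array([ 7.89965947e-01,  6.13150015e-01, -6.82791619e-04,  6.29189882e-04]), 'contact_force': array([ 0.22526234, -0.64738295, -0.27206014]), 'moment': array([-0.0319315 ,  0.05370043, -0.01723398]), 'opening': 0.9997534321030392}
scene [[424.0527708225685, 0.0, 323.81849000670417], [0.0, 424.0527708225685, 196.38916878625685], [0.0, 0.0, 1.0]] [[-0.2434, 0.9698, -0.016, 0.105], [0.791, 0.1889, -0.582, -0.33], [-0.5614, -0.1543, -0.813, 1.399], [0.0, 0.0, 0.0, 1.0]]
top [[468.3975368756283, 0.0, 317.2187696756455], [0.0, 468.3975368756283, 205.89717210102833], [0.0, 0.0, 1.0]] [[-0.0075, -1.0, -0.0031, 0.0248], [-0.9849, 0.0079, -0.173, 0.5034], [0.173, 0.0018, -0.9849, 1.4595], [0.0, 0.0, 0.0, 1.0]]
```

View pics/scene0.png

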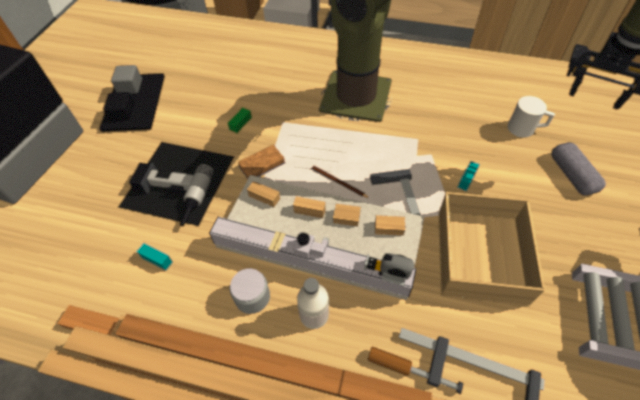

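View pics/top0.png

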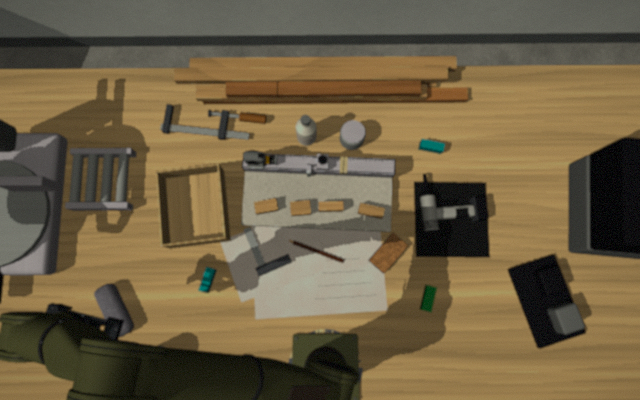

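The scene shows four plain timber offcuts on the wing, at about (265,193), (309,207), (346,214) and (390,224) in the scene view. The bin is on the robot's left, and the duster is on its mat on the right. The turquoise and green look-alikes are away from the fence. Next I'll take measurements.

```bash
cat > h.py <<'E'
from plant import *
import numpy as np, cv2
def w_from(p,u,v,z=None,dz=None):
    K=p["mtx"];T=p["camera_from_world"];R=T[:3,:3];t=T[:3,3]
    ray=R.T@np.array([(u-K[0,2])/K[0,0],(v-K[1,2])/K[1,1],1.]);o=-R.T@t
    if z is not None: return o+ray*(z-o[2])/ray[2]
    return o+ray*(p["depth"][int(round(v)),int(round(u))] if dz is None else dz)
def cloud(p):
    K=p["mtx"];T=p["camera_from_world"];R=T[:3,:3];t=T[:3,3]
    v,u=np.mgrid[:400,:640];d=p["depth"]
    c=np.stack([(u-K[0,2])/K[0,0]*d,(v-K[1,2])/K[1,1]*d,d],-1)
    w=(c-t)@R; w[d<=0]=np.nan
    return w
def px(p,w):
    c=p["camera_from_world"][:3,:3]@np.asarray(w)+p["camera_from_world"][:3,3]
    return (p["mtx"]@(c/c[2]))[:2]
E
python3 - <<'E'
from h import *
for n in("scene","top"):
    p=snapshot(n)
    print(n)
    for t in "offcut1 offcut2 offcut3 offcut4 bin mat fence foot_left foot_middle foot_right duster duster_grip nozzle hook_face stop_face mark glue screw_tin sanding_block".split():
        r=pinpoint(t,p)[:4]
        print(t,[(np.round(x["uv"]).tolist(),round(x["conf"],2),w_from(p,*x["uv"]).round(3).tolist()) for x in r])
    np.savez(f"pics/{n}0.npz",**{k:p[k] for k in("frame","depth","mtx","camera_from_world")})
    im=p["frame"]; 
    c=im[130:260,130:520] if n=="top" else im[140:300,110:560]
    f=800/c.shape[1]
    cv2.imwrite(f"pics/{n}_crop.png",cv2.resize(c[:,:,::-1],None,fx=f,fy=f,interpolation=cv2.INTER_CUBIC))
E
```

```text
scene
offcut1 [([159.0, 261.0], 0.96, [0.72, -0.334, 0.038]), ([310.0, 212.0], 0.92, [0.513, -0.014, 0.059]), ([385.0, 227.0], 0.8, [0.517, 0.175, 0.064]), ([239.0, 122.0], 0.73, [0.23, -0.316, 0.034])]
offcut2 [([159.0, 261.0], 0.96, [0.72, -0.334, 0.038]), ([310.0, 212.0], 0.92, [0.513, -0.014, 0.059]), ([385.0, 227.0], 0.8, [0.517, 0.175, 0.064]), ([239.0, 122.0], 0.73, [0.23, -0.316, 0.034])]
offcut3 [([159.0, 261.0], 0.96, [0.72, -0.334, 0.038]), ([310.0, 212.0], 0.92, [0.513, -0.014, 0.059]), ([385.0, 227.0], 0.8, [0.517, 0.175, 0.064]), ([239.0, 122.0], 0.73, [0.23, -0.316, 0.034])]
offcut4 [([159.0, 261.0], 0.96, [0.72, -0.334, 0.038]), ([310.0, 212.0], 0.92, [0.513, -0.014, 0.059]), ([385.0, 227.0], 0.8, [0.517, 0.175, 0.064]), ([239.0, 122.0], 0.73, [0.23, -0.316, 0.034])]
bin [([476.0, 256.0], 0.85, [0.512, 0.405, 0.008])]
mat [([178.0, 179.0], 0.94, [0.485, -0.395, 0.045])]
fence [([319.0, 240.0], 0.77, [0.573, 0.024, 0.035])]
foot_left [([382.0, 264.0], 0.64, [0.654, 0.185, 0.139])]
foot_middle [([313.0, 248.0], 0.77, [0.641, 0.029, 0.116])]
foot_right [([246.0, 232.0], 
[... 2034 characters left out ...]
 -0.403, 0.045]), ([371.0, 212.0], 0.28, [0.479, -0.149, 0.067]), ([318.0, 191.0], 0.2, [0.553, 0.019, 0.036])]
nozzle [([425.0, 172.0], 0.59, [0.627, -0.34, -0.005])]
hook_face [([276.0, 159.0], 0.42, [0.639, 0.148, 0.117]), ([444.0, 212.0], 0.21, [0.481, -0.386, 0.044])]
stop_face [([305.0, 162.0], 0.58, [0.638, 0.06, 0.083])]
mark [([342.0, 163.0], 0.68, [0.633, -0.058, 0.087]), ([386.0, 253.0], 0.65, [0.352, -0.199, 0.028])]
glue [([306.0, 138.0], 0.9, [0.72, 0.055, 0.083]), ([304.0, 163.0], 0.58, [0.633, 0.061, 0.089])]
screw_tin [([348.0, 140.0], 0.75, [0.713, -0.081, 0.073])]
sanding_block [([384.0, 249.0], 0.73, [0.365, -0.192, 0.023]), ([371.0, 212.0], 0.63, [0.479, -0.147, 0.067])]
```

```bash
cat >> h.py <<'E'
def rects(p,zlo,zhi,box,minpix=30,wood=True):
    w=cloud(p);m=(w[...,2]>zlo)&(w[...,2]<zhi)&(w[...,0]>box[0])&(w[...,0]<box[1])&(w[...,1]>box[2])&(w[...,1]<box[3])
    n,l,st,ce=cv2.connectedComponentsWithStats(m.astype(np.uint8),connectivity=4)
    for i in range(1,n):
        if st[i,4]<minpix: continue
        P=w[l==i]; (c,s,a)=cv2.minAreaRect(P[:,:2].astype(np.float32)*1000)
        if s[0]>s[1]: s=(s[1],s[0]);a+=90
        # a: direction (deg from world x) of short side
        print("px",ce[i].round().tolist(),"c",np.round(c,1),"short,long",np.round(s,1),"short-axis yaw",round(a,1),"ztop",np.nanpercentile(P[:,2],[50,90]).round(4),"rgb",p["frame"][l==i].mean(0).round(),len(P))
E
python3 - <<'E'
from h import *
for n in("top","scene"):
    p=dict(np.load(f"pics/{n}0.npz"))
    print(n,"offcuts");rects(p,.050,.085,(.42,.58,-.25,.28))
    print("fence top");rects(p,.081,.089,(.55,.75,-.3,.35),80)
    print("wing");rects(p,.031,.039,(.40,.65,-.3,.35),200)
    print("mat/duster");rects(p,.012,.06,(.34,.75,-.55,-.26),50)
    print("bin");rects(p,.08,.1,(.3,.75,.27,.6),50)
E
```

```text
top offcuts
px [266.0, 205.0] c [503.6 184.2] short,long [39.4 72.1] short-axis yaw 9.5 ztop [0.0654 0.0693] rgb [149. 117.  72.] 289
px [300.0, 207.0] c [497.5  74.9] short,long [44.1 63.6] short-axis yaw 4.6 ztop [0.0627 0.067 ] rgb [143. 112.  68.] 284
px [331.0, 205.0] c [500.5 -22.6] short,long [28.6 76.2] short-axis yaw 0.7 ztop [0.0732 0.0777] rgb [150. 118.  73.] 247
px [371.0, 210.0] c [ 486.5 -149.4] short,long [33.2 80. ] short-axis yaw 166.7 ztop [0.0675 0.0722] rgb [137. 107.  66.] 277
fence top
px [290.0, 162.0] c [640.2 114. ] short,long [ 51.9 178.8] short-axis yaw 176.5 ztop [0.0853 0.0882] rgb [122. 118. 115.] 446
px [361.0, 165.0] c [ 627.2 -120.6] short,long [ 52.6 212.9] short-axis yaw 176.7 ztop [0.0854 0.088 ] rgb [131. 124. 117.] 829
wing
px [318.0, 200.0] c [523.7  21.5] short,long [177.5 481.4] short-axis yaw 177.0 ztop [0.0354 0.0381] rgb [139. 133. 115.] 5049
mat/duster
px [432.0, 145.0] c [ 707.5 -360. ] short,long [31.1 78.5] short-axis yaw 166.3 ztop [0.0376 0.0418] rgb [ 17. 102.  93.] 263
px [449.0, 209.0] c [ 524.2 -418.2] short,long [187.3 206.7] sh
[... 779 characters left out ...]
 177.1 ztop [0.0861 0.088 ] rgb [175. 161. 151.] 2734
px [406.0, 281.0] c [644.1 228.4] short,long [51.4 58.3] short-axis yaw 177.0 ztop [0.0859 0.088 ] rgb [148. 138. 131.] 159
wing
px [328.0, 221.0] c [506.3  21.6] short,long [151.6 480.9] short-axis yaw 177.0 ztop [0.0362 0.0381] rgb [193. 178. 151.] 6336
mat/duster
px [173.0, 184.0] c [ 520.8 -419.2] short,long [189.5 208.7] short-axis yaw 2.9 ztop [0.0433 0.0507] rgb [84. 80. 72.] 2096
px [154.0, 255.0] c [ 706.1 -360.2] short,long [28.9 80. ] short-axis yaw 167.8 ztop [0.0384 0.0411] rgb [ 20. 138. 123.] 469
bin
px [494.0, 244.0] c [503.2 416.5] short,long [201.4 243.1] short-axis yaw 96.5 ztop [0.0893 0.0924] rgb [157. 125.  78.] 1469
```

View pics/top_crop.png

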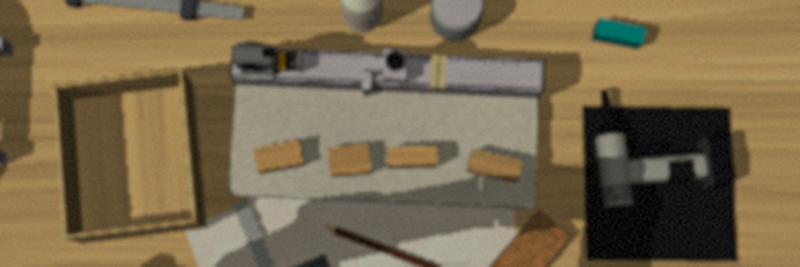

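View pics/scene_crop.png

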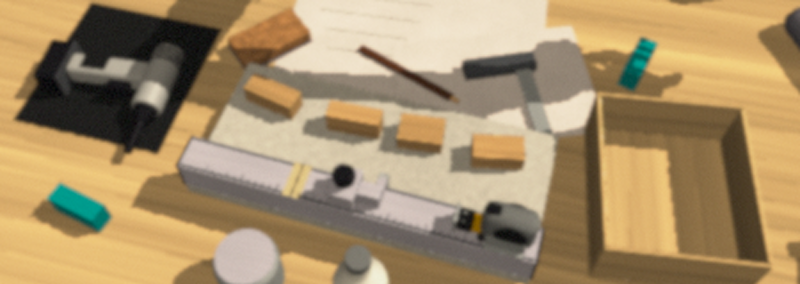

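```bash
cat >> h.py <<'E'
def yaw():
    x,y,z,w=get_state()["eef_rot"]
    return np.degrees(np.arctan2(2*(x*y+z*w),1-2*(y*y+z*z)))
def go(x,y,z,yw=None,rem=0):
    """print turn (deg, tool z) and slide (mm, in tool axes AFTER turn)"""
    s=get_state();a=yaw()
    if yw is None: yw=a
    t=-(yw-a); t=(t+90)%180-90 ; a2=np.radians(a-t)
    d=np.array([x,y,z])*1000-s["tool_pos"]*1000
    c,sn=np.cos(a2),np.sin(a2)
    print("clk",round(s["clock"],2),"pos",(s["tool_pos"]*1000).round(1),"yaw",round(a,2),"op",round(s["opening"]*88,1),"F",s["contact_force"].round(1))
    print("turn",round(t,1),"slide mm",np.round([c*d[0]+sn*d[1], sn*d[0]-c*d[1], -d[2]],1))
E
python3 -m creep '[{"hand":0.088,"slide":[0,0,0],"turn":10.7},{"hand":0.088,"slide":[0,0,0],"turn":10.7},{"hand":0.088,"slide":[0,0,0],"turn":10.7},{"hand":0.088,"slide":[0,0,0],"turn":10.7},{"hand":0.088,"slide":[0,0,0],"turn":10.7}]' 30
python3 -m creep '[{"hand":0.088,"slide":[0,0,0],"turn":10.7},{"hand":0.088,"slide":[0,0,0],"turn":2}]' 
python3 -c "
from h import *
go(.5025,.1843,.15,9.5)"
```

```text
clock: 2.72
tool_pos: [0.155, 0.6055, 0.2261]
eef_rot: [0.982, 0.189, -0.0, -0.0]
contact_force: [-0.3, -0.1, -0.9]
opening: 0.993
clock: 2.98
tool_pos: [0.1549, 0.6055, 0.226]
eef_rot: [0.997, 0.082, 0.0, 0.0]
contact_force: [0.1, -0.7, -0.7]
opening: 1.001
clk 2.98 pos [154.9 605.5 226. ] yaw 9.46 op 88.1 F [ 0.1 -0.7 -0.7]
turn -0.0 slide mm [273.3 472.8  76. ]
```

```bash
python3 -m creep '[{"hand":0.075,"slide":[0.027,0.047,0]},{"hand":0.075,"slide":[0.027,0.047,0]},{"hand":0.075,"slide":[0.027,0.047,0]},{"hand":0.075,"slide":[0.027,0.047,0]},{"hand":0.075,"slide":[0.027,0.047,0]}]'
python3 -m creep '[{"hand":0.075,"slide":[0.027,0.047,0.01]},{"hand":0.075,"slide":[0.027,0.047,0.015]},{"hand":0.075,"slide":[0.027,0.047,0.02]},{"hand":0.075,"slide":[0.027,0.047,0.02]},{"hand":0.075,"slide":[0.027,0.047,0.02]}]'
python3 -c "
from h import *
go(.5025,.1843,.046,9.5)
p=snapshot('top');rects(p,.050,.085,(.42,.58,-.25,.28))"
```

```text
clk 2.98 pos [154.9 605.5 226. ] yaw 9.46 op 88.1 F [ 0.1 -0.7 -0.7]
turn -0.0 slide mm [273.3 472.8 180. ]
px [266.0, 205.0] c [504.2 184.4] short,long [38.8 72.7] short-axis yaw 10.2 ztop [0.0655 0.0697] rgb [149. 117.  72.] 291
px [300.0, 207.0] c [497.8  74.8] short,long [44.8 63.6] short-axis yaw 5.7 ztop [0.0629 0.0668] rgb [142. 111.  68.] 283
px [331.0, 206.0] c [500.3 -22.7] short,long [28.7 76. ] short-axis yaw 179.7 ztop [0.0738 0.0772] rgb [150. 118.  72.] 247
px [371.0, 210.0] c [ 486.5 -149.7] short,long [33.3 80.3] short-axis yaw 166.9 ztop [0.0672 0.0718] rgb [139. 109.  67.] 278$[0]: bad value
$[0]: bad value
```

Rows need all three keys.

```bash
python3 -m creep '[{"hand":0.075,"slide":[0.027,0.047,0],"turn":0},{"hand":0.075,"slide":[0.027,0.047,0],"turn":0},{"hand":0.075,"slide":[0.027,0.047,0],"turn":0},{"hand":0.075,"slide":[0.027,0.047,0],"turn":0},{"hand":0.075,"slide":[0.027,0.047,0],"turn":0}]'
python3 -m creep '[{"hand":0.075,"slide":[0.027,0.047,0.01],"turn":0},{"hand":0.075,"slide":[0.027,0.047,0.015],"turn":0},{"hand":0.075,"slide":[0.027,0.047,0.02],"turn":0},{"hand":0.075,"slide":[0.027,0.047,0.02],"turn":0},{"hand":0.075,"slide":[0.027,0.047,0.02],"turn":0}]'
python3 -c "
from h import *
go(.5025,.1843,.046,9.5)"
```

```text
clock: 3.65
tool_pos: [0.3279, 0.3946, 0.2263]
eef_rot: [0.996, 0.084, 0.0, -0.0]
contact_force: [1.2, 0.4, -0.3]
opening: 0.849
clock: 4.28
tool_pos: [0.4998, 0.185, 0.1406]
eef_rot: [0.996, 0.084, 0.0, -0.001]
contact_force: [0.3, 0.2, -0.6]
opening: 0.852
clk 4.28 pos [499.8 185.  140.6] yaw 9.62 op 75.0 F [ 0.3  0.2 -0.6]
turn 0.1 slide mm [ 2.6  1.2 94.6]
```

```bash
python3 -m creep '[{"hand":0.075,"slide":[0.0025,0.001,0.05],"turn":0},{"hand":0.075,"slide":[0,0,0.044],"turn":0},{"hand":0.02,"slide":[0,0,0],"turn":0},{"hand":0.02,"slide":[0,0,0],"turn":0},{"hand":0.02,"slide":[0,0,0],"turn":0}]' 30
python3 -m creep '[{"hand":0.02,"slide":[0,0,0],"turn":0},{"hand":0.02,"slide":[0,0,-0.04],"turn":0},{"hand":0.02,"slide":[0,0,-0.06],"turn":0}]'
python3 -c "
from h import *
b=np.array([505,416.6]);a=np.radians(6.5)
for i,j in((1,1),(-1,1),(1,-1),(-1,-1)):
  print((b+[55*i*np.cos(a)-45*j*np.sin(a),55*i*np.sin(a)+45*j*np.cos(a)]).round(1))
go(.5545,.4675,.15,6.5)"
```

```text
clock: 4.9
tool_pos: [0.5023, 0.1862, 0.049]
eef_rot: [0.997, 0.083, 0.002, -0.001]
contact_force: [-0.1, -0.3, 0.6]
opening: 0.537
clock: 5.28
tool_pos: [0.5001, 0.1853, 0.1476]
eef_rot: [0.997, 0.083, -0.001, 0.0]
contact_force: [0.7, 0.1, 0.2]
opening: 0.425
[554.6 467.5]
[445.3 455.1]
[564.7 378.1]
[455.4 365.7]
clk 5.28 pos [500.1 185.3 147.6] yaw 9.47 op 37.4 F [0.7 0.1 0.2]
turn 3.0 slide mm [  86.  -274.2   -2.4]
```

```bash
python3 -m creep '[{"hand":0.02,"slide":[0,0,0],"turn":3},{"hand":0.02,"slide":[0.017,-0.055,0],"turn":0},{"hand":0.02,"slide":[0.017,-0.055,0],"turn":0},{"hand":0.02,"slide":[0.017,-0.055,0],"turn":0},{"hand":0.02,"slide":[0.017,-0.055,0],"turn":0}]'
python3 -m creep '[{"hand":0.02,"slide":[0.017,-0.054,0],"turn":0},{"hand":0.02,"slide":[0,0,0.055],"turn":0},{"hand":0.02,"slide":[0,0,0.045],"turn":0},{"hand":0.02,"slide":[0,0,0],"turn":0},{"hand":0.055,"slide":[0,0,0],"turn":0}]'
python3 -m creep '[{"hand":0.065,"slide":[0,0,0],"turn":0},{"hand":0.065,"slide":[0,0,-0.05],"turn":0},{"hand":0.07,"slide":[0,0,-0.055],"turn":0}]'
python3 -c "
from h import *
go(.4965,.075,.15,5)
p=snapshot('top');rects(p,.050,.085,(.42,.58,-.25,.28));cv2.imwrite('pics/t1.png',p['frame'][100:300,130:480,::-1])"
```

```text
clock: 5.9
tool_pos: [0.5435, 0.4133, 0.1462]
eef_rot: [0.998, 0.056, -0.0, 0.0]
contact_force: [0.5, -0.0, -0.2]
opening: 0.425
clock: 6.52
tool_pos: [0.5558, 0.4678, 0.0485]
eef_rot: [0.998, 0.056, 0.001, -0.001]
contact_force: [0.9, 0.1, 0.6]
opening: 0.51
clock: 6.9
tool_pos: [0.5551, 0.4674, 0.1546]
eef_rot: [0.998, 0.056, 0.0, -0.0]
contact_force: [0.5, 0.1, 1.1]
opening: 0.791
clk 6.9 pos [555.1 467.4 154.6] yaw 6.42 op 69.6 F [0.5 0.1 1.1]
turn 1.4 slide mm [-92.6 385.8   4.6]
px [300.0, 207.0] c [497.6  75. ] short,long [45.2 63.9] short-axis yaw 4.8 ztop [0.0629 0.0667] rgb [158. 124.  76.] 282
px [331.0, 205.0] c [500.4 -22.5] short,long [28.5 76.6] short-axis yaw 1.8 ztop [0.0739 0.0777] rgb [167. 131.  81.] 247
px [371.0, 210.0] c [ 486.6 -149.3] short,long [33.5 79.3] short-axis yaw 165.7 ztop [0.0673 0.0715] rgb [155. 121.  75.] 279
```

View pics/t1.png

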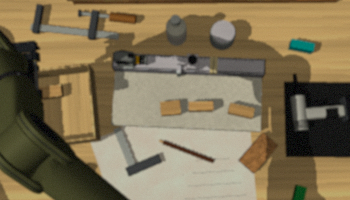

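Offcut1 is in the bin at crop (58,90). Next is offcut3.

```bash
python3 -m creep '[{"hand":0.08,"slide":[0,0,0],"turn":1.4},{"hand":0.08,"slide":[-0.014,0.057,0],"turn":0},{"hand":0.08,"slide":[-0.014,0.057,0],"turn":0},{"hand":0.08,"slide":[-0.014,0.057,0],"turn":0},{"hand":0.08,"slide":[-0.014,0.057,0],"turn":0}]'
python3 -m creep '[{"hand":0.08,"slide":[-0.014,0.057,0],"turn":0},{"hand":0.08,"slide":[-0.014,0.057,0],"turn":0},{"hand":0.08,"slide":[-0.0085,0.044,0],"turn":0},{"hand":0.08,"slide":[0,0,0.03],"turn":0}]'
python3 -c "
from h import *
go(.4965,.075,.046,5)"
```

```text
clock: 7.58
tool_pos: [0.5181, 0.2331, 0.1517]
eef_rot: [0.999, 0.044, -0.0, 0.0]
contact_force: [0.3, -0.3, -0.0]
opening: 0.906
clock: 8.07
tool_pos: [0.4971, 0.0697, 0.123]
eef_rot: [0.999, 0.04, 0.001, 0.001]
contact_force: [0.3, 1.3, -1.0]
opening: 0.912
clk 8.07 pos [497.1  69.7 123. ] yaw 4.55 op 80.2 F [ 0.3  1.3 -1. ]
turn -0.4 slide mm [-0.1 -5.3 77. ]
```

```bash
python3 -m creep '[{"hand":0.08,"slide":[0,-0.003,0.04],"turn":0},{"hand":0.08,"slide":[0,0,0.036],"turn":0},{"hand":0.08,"slide":[0,0,0],"turn":0},{"hand":0.02,"slide":[0,0,0],"turn":0},{"hand":0.02,"slide":[0,0,0],"turn":0}]' 30
python3 -m creep '[{"hand":0.02,"slide":[0,0,0],"turn":0},{"hand":0.02,"slide":[0,0,0],"turn":0},{"hand":0.02,"slide":[0,0,-0.05],"turn":0},{"hand":0.02,"slide":[0,0,-0.055],"turn":0}]'
python3 -c "
from h import *
go(.4453,.4551,.15,6.5)"
```

```text
clock: 8.7
tool_pos: [0.4972, 0.0778, 0.0474]
eef_rot: [0.999, 0.044, 0.001, -0.0]
contact_force: [0.4, -0.2, -0.2]
opening: 0.705
clock: 9.2
tool_pos: [0.4955, 0.0775, 0.1517]
eef_rot: [0.999, 0.044, -0.001, 0.0]
contact_force: [1.2, 0.6, -0.5]
opening: 0.485
clk 9.2 pos [495.5  77.5 151.7] yaw 5.04 op 42.7 F [ 1.2  0.6 -0.5]
turn -1.5 slide mm [  -7.2 -380.8    1.7]
```

```bash
python3 -m creep '[{"hand":0.02,"slide":[0,0,0],"turn":-1.5},{"hand":0.02,"slide":[-0.001,-0.055,0],"turn":0},{"hand":0.02,"slide":[-0.001,-0.055,0],"turn":0},{"hand":0.02,"slide":[-0.001,-0.055,0],"turn":0},{"hand":0.02,"slide":[-0.001,-0.055,0],"turn":0}]'
python3 -m creep '[{"hand":0.02,"slide":[-0.001,-0.055,0],"turn":0},{"hand":0.02,"slide":[-0.001,-0.055,0],"turn":0},{"hand":0.02,"slide":[-0.001,-0.051,0.0],"turn":0},{"hand":0.02,"slide":[0,0,0.055],"turn":0},{"hand":0.02,"slide":[0,0,0.047],"turn":0}]'
python3 -c "
from h import *
go(.4453,.4551,.048,6.5)"
python3 -m creep '[{"hand":0.02,"slide":[0,0,0],"turn":0},{"hand":0.06,"slide":[0,0,0],"turn":0},{"hand":0.065,"slide":[0,0,0],"turn":0},{"hand":0.07,"slide":[0,0,-0.05],"turn":0},{"hand":0.07,"slide":[0,0,-0.055],"turn":0}]'
python3 -c "
from h import *
go(.4995,-.022,.15,0.5)
p=snapshot('top');rects(p,.050,.085,(.42,.58,-.25,.28))"
```

```text
clock: 9.82
tool_pos: [0.4663, 0.297, 0.15]
eef_rot: [0.998, 0.057, -0.001, 0.001]
contact_force: [0.1, 0.9, 0.5]
opening: 0.486
clock: 10.45
tool_pos: [0.4447, 0.4557, 0.0464]
eef_rot: [0.998, 0.058, -0.001, 0.0]
contact_force: [0.1, -0.5, -1.5]
opening: 0.482
clk 10.45 pos [444.7 455.7  46.4] yaw 6.65 op 42.4 F [ 0.1 -0.5 -1.5]
turn 0.2 slide mm [ 0.5  0.6 -1.6]
clock: 11.08
tool_pos: [0.4462, 0.4555, 0.1565]
eef_rot: [0.998, 0.057, 0.0, -0.0]
contact_force: [0.2, 0.3, 0.0]
opening: 0.794
clk 11.07 pos [446.2 455.5 156.5] yaw 6.52 op 69.9 F [0.2 0.3 0. ]
turn 6.0 slide mm [ 49.1 477.9   6.5]
px [331.0, 206.0] c [500.7 -22.5] short,long [28.3 75.8] short-axis yaw 0.3 ztop [0.0735 0.0782] rgb [167. 131.  81.] 248
px [371.0, 210.0] c [ 486.2 -149.6] short,long [34.  80.6] short-axis yaw 165.5 ztop [0.0674 0.0718] rgb [156. 122.  75.] 278
```

```bash
python3 -m creep '[{"hand":0.07,"slide":[0,0,0],"turn":6},{"hand":0.07,"slide":[0.006,0.06,0],"turn":0},{"hand":0.07,"slide":[0.006,0.06,0],"turn":0},{"hand":0.07,"slide":[0.006,0.06,0],"turn":0},{"hand":0.07,"slide":[0.006,0.06,0],"turn":0}]'
python3 -m creep '[{"hand":0.07,"slide":[0.006,0.06,0],"turn":0},{"hand":0.07,"slide":[0.006,0.06,0],"turn":0},{"hand":0.07,"slide":[0.006,0.06,0],"turn":0},{"hand":0.07,"slide":[0.006,0.058,0],"turn":0},{"hand":0.07,"slide":[0,0,0.03],"turn":0}]'
python3 -c "
from h import *
go(.4995,-.022,.046,0.5)"
```

```text
clock: 11.75
tool_pos: [0.4734, 0.2142, 0.1557]
eef_rot: [1.0, 0.005, 0.002, -0.001]
contact_force: [1.4, -0.2, -0.1]
opening: 0.796
clock: 12.38
tool_pos: [0.5016, -0.0293, 0.1268]
eef_rot: [1.0, -0.001, 0.005, 0.002]
contact_force: [-0.4, 0.4, -0.9]
opening: 0.794
clk 12.38 pos [501.6 -29.3 126.8] yaw -0.1 op 69.9 F [-0.4  0.4 -0.9]
turn -0.6 slide mm [-2.1 -7.3 80.8]
```

```bash
python3 -m creep '[{"hand":0.07,"slide":[0,0,0.04],"turn":0},{"hand":0.07,"slide":[0,0,0.036],"turn":0},{"hand":0.07,"slide":[0,0,0],"turn":0}]' 30
python3 -c "
from h import *
go(.4995,-.022,.047,0.5)"
python3 -m creep '[{"hand":0.02,"slide":[0,0,0],"turn":0},{"hand":0.02,"slide":[0,0,0],"turn":0},{"hand":0.02,"slide":[0,0,0],"turn":0},{"hand":0.02,"slide":[0,0,-0.05],"turn":0},{"hand":0.02,"slide":[0,0,-0.055],"turn":0}]'
python3 -c "
from h import *
go(.5647,.3781,.15,6.5)"
```

```text
clock: 12.75
tool_pos: [0.4979, -0.0223, 0.0474]
eef_rot: [1.0, 0.005, -0.001, -0.0]
contact_force: [0.0, 0.4, -0.0]
opening: 0.794
clk 12.75 pos [497.9 -22.3  47.4] yaw 0.52 op 69.9 F [ 0.   0.4 -0. ]
turn 0.0 slide mm [ 1.6 -0.2  0.4]
clock: 13.38
tool_pos: [0.4979, -0.0221, 0.1541]
eef_rot: [1.0, 0.005, -0.001, -0.0]
contact_force: [0.9, 0.3, 0.3]
opening: 0.253
clk 13.38 pos [497.9 -22.1 154.1] yaw 0.54 op 22.2 F [0.9 0.3 0.3]
turn -6.0 slide mm [ 111.7 -390.1    4.1]
```

```bash
python3 -m creep '[{"hand":0.02,"slide":[0,0,0],"turn":0}]'; python3 -c "
from h import *
p=snapshot('scene');rects(p,.050,.085,(.42,.58,-.25,.28));cv2.imwrite('pics/s2.png',cv2.resize(p['frame'][130:300,200:440,::-1],None,fx=3,fy=3))"
```

```text
clock: 13.5
tool_pos: [0.5012, -0.0223, 0.157]
eef_rot: [1.0, 0.004, 0.004, -0.0]
contact_force: [0.4, -0.4, 0.4]
opening: 0.229
px [263.0, 192.0] c [ 484.5 -149.3] short,long [34.5 80.7] short-axis yaw 166.4 ztop [0.0677 0.0703] rgb [178. 136.  83.] 432
px [309.0, 206.0] c [499.1 -21.6] short,long [31.3 78.4] short-axis yaw 0.9 ztop [0.0733 0.0763] rgb [190. 147.  90.] 455
```

View pics/s2.png

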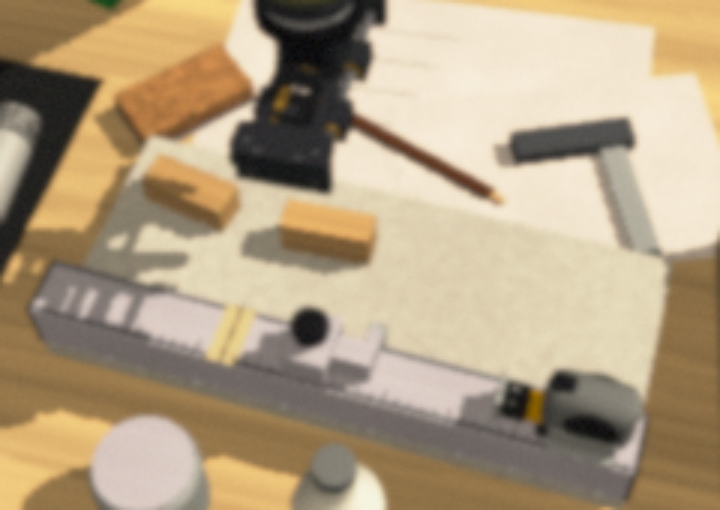

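Offcut4 is still on the wing at (328,231) in the crop, because the fingers had not finished closing when I lifted. I'll retry with a longer close.

```bash
python3 -m creep '[{"hand":0.07,"slide":[0,0,0],"turn":0},{"hand":0.07,"slide":[0,0,0],"turn":0},{"hand":0.07,"slide":[0,0,0],"turn":0},{"hand":0.07,"slide":[0,0,0.05],"turn":0},{"hand":0.07,"slide":[0,0,0.055],"turn":0}]' 30
python3 -c "
from h import *
go(.4995,-.022,.047,0.5)"
python3 -m creep '[{"hand":0.02,"slide":[0.001,0,0],"turn":0},{"hand":0.02,"slide":[0,0,0],"turn":0},{"hand":0.02,"slide":[0,0,0],"turn":0},{"hand":0.02,"slide":[0,0,0],"turn":0},{"hand":0.02,"slide":[0,0,0],"turn":0}]'
python3 -m creep '[{"hand":0.02,"slide":[0,0,0],"turn":0},{"hand":0.02,"slide":[0,0,-0.05],"turn":0},{"hand":0.02,"slide":[0,0,-0.055],"turn":0}]'
python3 -c "
from h import *
go(.5647,.3781,.15,6.5)"
```

```text
clock: 14.18
tool_pos: [0.4995, -0.0221, 0.047]
eef_rot: [1.0, 0.005, 0.001, -0.0]
contact_force: [0.3, 0.7, -0.2]
opening: 0.77
clk 14.18 pos [499.5 -22.1  47. ] yaw 0.53 op 67.7 F [ 0.3  0.7 -0.2]
turn 0.0 slide mm [-0.  -0.1  0. ]
clock: 14.8
tool_pos: [0.5003, -0.0221, 0.0495]
eef_rot: [1.0, 0.005, 0.001, -0.0]
contact_force: [-0.7, 0.1, 7.7]
opening: 0.314
clock: 15.18
tool_pos: [0.4988, -0.0221, 0.1541]
eef_rot: [1.0, 0.005, -0.001, -0.0]
contact_force: [1.2, -0.6, 0.1]
opening: 0.313
clk 15.18 pos [498.8 -22.1 154.1] yaw 0.54 op 27.5 F [ 1.2 -0.6  0.1]
turn -6.0 slide mm [ 110.8 -390.2    4.1]
```

```bash
python3 -m creep '[{"hand":0.02,"slide":[0,0,0],"turn":-6},{"hand":0.02,"slide":[0.016,-0.056,0],"turn":0},{"hand":0.02,"slide":[0.016,-0.056,0],"turn":0},{"hand":0.02,"slide":[0.016,-0.056,0],"turn":0},{"hand":0.02,"slide":[0.016,-0.056,0],"turn":0}]'
python3 -m creep '[{"hand":0.02,"slide":[0.016,-0.056,0],"turn":0},{"hand":0.02,"slide":[0.016,-0.056,0],"turn":0},{"hand":0.02,"slide":[0.015,-0.054,0],"turn":0},{"hand":0.02,"slide":[0,0,0.055],"turn":0},{"hand":0.02,"slide":[0,0,0.049],"turn":0}]'
python3 -c "
from h import *
go(.5647,.3781,.048,6.5)"
python3 -m creep '[{"hand":0.02,"slide":[0,0,0],"turn":0},{"hand":0.05,"slide":[0,0,0],"turn":0},{"hand":0.05,"slide":[0,0,0],"turn":0},{"hand":0.05,"slide":[0,0,-0.05],"turn":0},{"hand":0.07,"slide":[0,0,-0.055],"turn":0}]'
python3 -c "
from h import *
go(.4855,-.1495,.15,-13.7)
p=snapshot('top');rects(p,.050,.085,(.42,.58,-.25,.28))
p=snapshot('scene');rects(p,.050,.085,(.42,.58,-.25,.28))"
```

```text
clock: 15.8
tool_pos: [0.5376, 0.2094, 0.1536]
eef_rot: [0.998, 0.057, 0.0, -0.0]
contact_force: [1.3, -0.5, -1.3]
opening: 0.311
clock: 16.42
tool_pos: [0.565, 0.3792, 0.0483]
eef_rot: [0.998, 0.058, 0.0, -0.0]
contact_force: [-0.1, 0.1, -1.2]
opening: 0.316
clk 16.43 pos [565.  379.2  48.3] yaw 6.63 op 27.8 F [-0.1  0.1 -1.2]
turn 0.1 slide mm [-0.4  1.   0.3]
clock: 17.05
tool_pos: [0.5656, 0.378, 0.1567]
eef_rot: [0.998, 0.057, 0.0, -0.0]
contact_force: [1.3, -0.2, 0.0]
opening: 0.658
clk 17.05 pos [565.6 378.  156.7] yaw 6.52 op 57.9 F [ 1.3 -0.2  0. ]
turn 20.2 slide mm [ 47.1 531.5   6.7]
px [371.0, 210.0] c [ 486.7 -149.5] short,long [33.4 79.6] short-axis yaw 167.4 ztop [0.0674 0.0715] rgb [155. 122.  75.] 277
px [263.0, 192.0] c [ 484.4 -149.1] short,long [34.5 82.1] short-axis yaw 166.0 ztop [0.0676 0.0704] rgb [196. 150.  92.] 427
```

```bash
python3 -m creep '[{"hand":0.07,"slide":[0,0,0],"turn":10.1},{"hand":0.07,"slide":[0,0,0],"turn":10.1},{"hand":0.07,"slide":[0.005,0.059,0],"turn":0},{"hand":0.07,"slide":[0.005,0.059,0],"turn":0},{"hand":0.07,"slide":[0.005,0.059,0],"turn":0}]'
python3 -m creep '[{"hand":0.07,"slide":[0.005,0.059,0],"turn":0},{"hand":0.07,"slide":[0.005,0.059,0],"turn":0},{"hand":0.07,"slide":[0.005,0.059,0],"turn":0},{"hand":0.07,"slide":[0.005,0.059,0],"turn":0},{"hand":0.07,"slide":[0.006,0.059,0],"turn":0}]'
python3 -m creep '[{"hand":0.07,"slide":[0.006,0.0595,0],"turn":0},{"hand":0.07,"slide":[0,0,0.03],"turn":0},{"hand":0.07,"slide":[0,0,0],"turn":0}]'
python3 -c "
from h import *
go(.4855,-.1495,.047,-13.7)"
```

```text
clock: 17.77
tool_pos: [0.5385, 0.2009, 0.1554]
eef_rot: [0.993, -0.119, 0.001, -0.001]
contact_force: [0.3, -0.5, 0.5]
opening: 0.794
clock: 18.4
tool_pos: [0.4941, -0.0923, 0.1553]
eef_rot: [0.993, -0.119, 0.002, -0.0]
contact_force: [0.1, -0.6, 0.1]
opening: 0.794
clock: 18.77
tool_pos: [0.4846, -0.15, 0.1238]
eef_rot: [0.993, -0.12, -0.001, -0.0]
contact_force: [-0.5, -0.6, 0.8]
opening: 0.795
clk 18.77 pos [ 484.6 -150.   123.8] yaw -13.76 op 70.0 F [-0.5 -0.6  0.8]
turn -0.1 slide mm [ 0.7 -0.7 76.8]
```

```bash
python3 -m creep '[{"hand":0.07,"slide":[0.001,0,0.04],"turn":0},{"hand":0.06,"slide":[0,0,0.036],"turn":0},{"hand":0.02,"slide":[0,0,0],"turn":0},{"hand":0.02,"slide":[0,0,0],"turn":0},{"hand":0.02,"slide":[0,0,0],"turn":0}]' 30
python3 -m creep '[{"hand":0.02,"slide":[0,0,0],"turn":0},{"hand":0.02,"slide":[0,0,0],"turn":0},{"hand":0.02,"slide":[0,0,0],"turn":0},{"hand":0.02,"slide":[0,0,-0.05],"turn":0},{"hand":0.02,"slide":[0,0,-0.055],"turn":0}]'
python3 -c "
from h import *
go(.4554,.3657,.15,6.5)"
```

```text
clock: 19.4
tool_pos: [0.4875, -0.1498, 0.0497]
eef_rot: [0.993, -0.119, 0.001, 0.0]
contact_force: [-0.4, 0.1, 0.7]
opening: 0.365
clock: 20.02
tool_pos: [0.486, -0.1497, 0.1544]
eef_rot: [0.993, -0.119, -0.0, -0.0]
contact_force: [0.5, 0.6, -0.4]
opening: 0.357
clk 20.02 pos [ 486.  -149.7  154.4] yaw -13.67 op 31.4 F [ 0.5  0.6 -0.4]
turn -20.2 slide mm [  27.9 -515.5    4.4]
```

```bash
python3 -m creep '[{"hand":0.02,"slide":[0,0,0],"turn":-10.1},{"hand":0.02,"slide":[0,0,0],"turn":-10.1},{"hand":0.02,"slide":[0.003,-0.0575,0],"turn":0},{"hand":0.02,"slide":[0.003,-0.0575,0],"turn":0},{"hand":0.02,"slide":[0.003,-0.0575,0],"turn":0}]'
python3 -m creep '[{"hand":0.02,"slide":[0.003,-0.0575,0],"turn":0},{"hand":0.02,"slide":[0.003,-0.0575,0],"turn":0},{"hand":0.02,"slide":[0.003,-0.0575,0],"turn":0},{"hand":0.02,"slide":[0.003,-0.057,0],"turn":0},{"hand":0.02,"slide":[0.003,-0.057,0],"turn":0}]'
python3 -m creep '[{"hand":0.02,"slide":[0.003,-0.057,0],"turn":0},{"hand":0.02,"slide":[0,0,0.055],"turn":0},{"hand":0.02,"slide":[0,0,0.049],"turn":0},{"hand":0.02,"slide":[0,0,0],"turn":0}]'
python3 -c "
from h import *
go(.4554,.3657,.048,6.5)"
python3 -m creep '[{"hand":0.06,"slide":[0,0,0],"turn":0},{"hand":0.06,"slide":[0,0,0],"turn":0},{"hand":0.06,"slide":[0,0,-0.05],"turn":0},{"hand":0.07,"slide":[0,0,-0.055],"turn":0},{"hand":0.07,"slide":[0,0,-0.055],"turn":0}]'
python3 -m creep '[{"hand":0.088,"slide":[-0.05,0,0],"turn":0},{"hand":0.088,"slide":[0,0.06,0],"turn":0},{"hand":0.088,"slide":[0,0.06,0],"turn":0},{"hand":0.088,"slide":[0,0.06,0],"turn":0},{"hand":0.088,"slide":[0,0.06,0],"turn":0}]'
python3 -c "
from h import *
for n in('top','scene'):
  p=snapshot(n);print(n);rects(p,.015,.06,(.40,.60,.30,.53));
  cv2.imwrite(f'pics/{n}3.png',p['frame'][:,:,::-1])
  np.savez(f'pics/{n}3.npz',**{k:p[k] for k in('frame','depth','mtx','camera_from_world')})
  for t in('duster_grip','nozzle','mark','stop_face','hook_face'): print(t,[(x['uv'],round(x['conf'],2)) for x in pinpoint(t,p)[:2]])
"
```

```text
clock: 20.65
tool_pos: [0.4759, 0.024, 0.1538]
eef_rot: [0.998, 0.056, 0.001, -0.0]
contact_force: [0.8, 0.7, -0.5]
opening: 0.356
clock: 21.28
tool_pos: [0.4578, 0.3109, 0.1539]
eef_rot: [0.998, 0.057, 0.001, -0.0]
contact_force: [1.7, 0.3, -0.5]
opening: 0.353
clock: 21.78
tool_pos: [0.4521, 0.3642, 0.0467]
eef_rot: [0.998, 0.057, -0.003, 0.002]
contact_force: [0.0, 0.3, -0.7]
opening: 0.356
clk 21.77 pos [452.1 364.2  46.7] yaw 6.55 op 31.3 F [ 0.   0.3 -0.7]
turn 0.0 slide mm [ 3.4 -1.1 -1.3]
clock: 22.4
tool_pos: [0.4549, 0.366, 0.2128]
eef_rot: [0.998, 0.057, 0.001, -0.001]
contact_force: [-0.4, 0.2, -0.3]
opening: 0.79
clock: 23.02
tool_pos: [0.433, 0.1201, 0.2109]
eef_rot: [0.998, 0.057, 0.002, -0.001]
contact_force: [0.8, -0.3, 0.0]
opening: 0.997
top
px [206.0, 180.0] c [592.7 380.4] short,long [14.9 75.7] short-axis yaw 2.0 ztop [0.0425 0.048 ] rgb [148. 115.  69.] 128
px [226.0, 208.0] c [500.2 315.4] short,long [  3.3 200.9] short-axis yaw 96.7 ztop [0.038  0.0544] rgb [57. 46. 29.] 150
px [165.0, 209.0] c [500.  510.9] short,long [  4.9 200.4] short-axis yaw 96.6 ztop [
[... 874 characters left out ...]
464.0, 230.0] c [456.8 367.6] short,long [35.3 76.3] short-axis yaw 6.2 ztop [0.0384 0.0407] rgb [182. 137.  81.] 490
px [498.0, 234.0] c [447.8 452.5] short,long [46.6 65.5] short-axis yaw 5.9 ztop [0.0335 0.0361] rgb [152. 114.  68.] 533
px [504.0, 274.0] c [556.5 465.8] short,long [41.2 74.2] short-axis yaw 7.3 ztop [0.0364 0.0389] rgb [163. 123.  73.] 635
px [469.0, 277.0] c [592.4 381.5] short,long [15.4 72.8] short-axis yaw 6.7 ztop [0.0451 0.0473] rgb [225. 173. 103.] 173
duster_grip [([178.6, 183.5], 0.93)]
nozzle [([181.6, 227.2], 0.63)]
mark [([313.7, 246.8], 0.72), ([276.0, 240.4], 0.47)]
stop_face [([323.7, 252.3], 0.81)]
hook_face [([311.3, 248.6], 0.73), ([180.7, 182.1], 0.42)]
```

View pics/scene3.png

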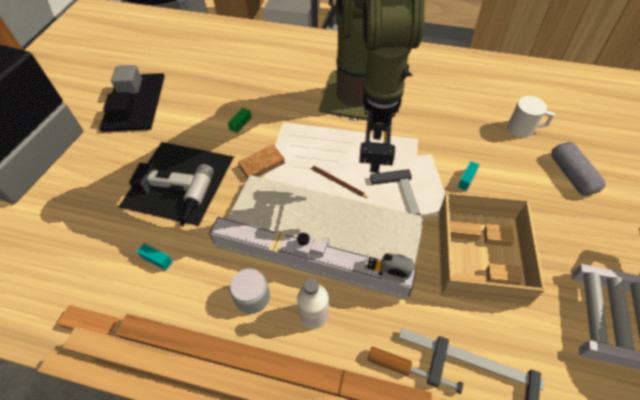

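View pics/top3.png

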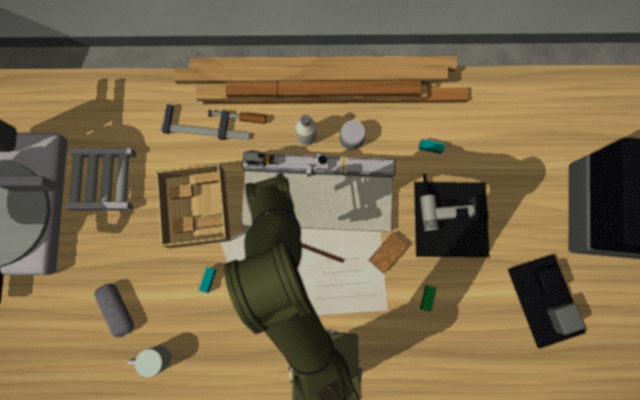

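```bash
python3 -c "
from h import *
p=dict(np.load('pics/scene3.npz'));q=dict(np.load('pics/top3.npz'))
for d in(p,q):
  w=cloud(d).reshape(-1,3);b=np.array([505,416.6])/1000;a=np.radians(6.5);R=np.array([[np.cos(a),-np.sin(a)],[np.sin(a),np.cos(a)]])
  l=(w[:,:2]-b)@R
  m=(abs(l[:,1]+.045)<.02)&(abs(l[:,0])<.125)
  for x in range(10,124,6):
    k=m&(abs(l[:,0]*1000-x)<3); print(x,k.sum(),np.nanmedian(w[k,2]).round(3) if k.sum() else '',end=' | ')
  print()
for n,d,s in(('s',p,(slice(180,310),slice(425,555))),('t',q,(slice(150,260),slice(140,250)))):
  cv2.imwrite(f'pics/bin_{n}.png',cv2.resize(d['frame'][s][:,:,::-1],None,fx=4,fy=4,interpolation=cv2.INTER_CUBIC))
  s2=(slice(140,240),slice(110,240)) if n=='s' else (slice(160,270),slice(400,500))
  cv2.imwrite(f'pics/dus_{n}.png',cv2.resize(d['frame'][s2][:,:,::-1],None,fx=5,fy=5,interpolation=cv2.INTER_CUBIC))
"
```

```text
10 38 0.007 | 16 34 0.007 | 22 39 0.007 | 28 32 0.007 | 34 37 0.007 | 40 36 0.007 | 46 38 0.007 | 52 39 0.007 | 58 11 0.008 | 64 0  | 70 0  | 76 21 0.045 | 82 39 0.045 | 88 36 0.046 | 94 0  | 100 0  | 106 0  | 112 17 0.09 | 118 361 0.048 | 
10 22 0.008 | 16 21 0.007 | 22 22 0.006 | 28 20 0.006 | 34 20 0.006 | 40 24 0.007 | 46 20 0.008 | 52 22 0.008 | 58 21 0.007 | 64 21 0.006 | 70 22 0.006 | 76 25 0.008 | 82 53 0.035 | 88 23 0.044 | 94 23 0.045 | 100 20 0.046 | 106 17 0.044 | 112 18 0.067 | 118 79 0.065 |
```

View pics/bin_s.png

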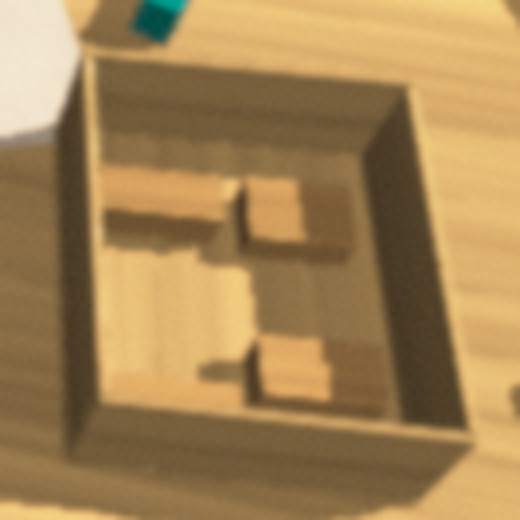

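View pics/dus_s.png

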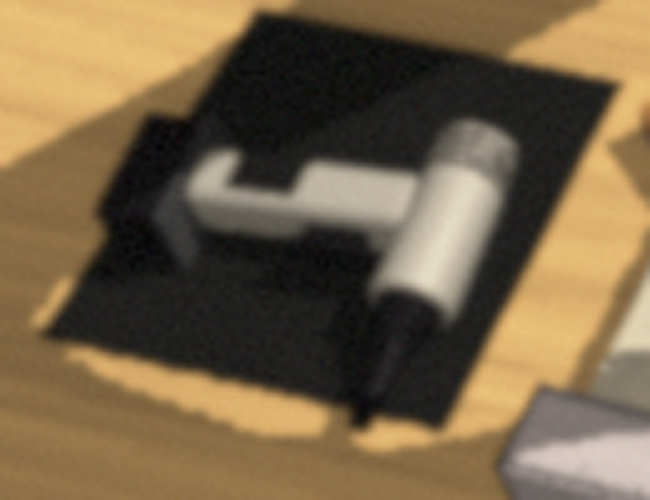

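View pics/dus_t.png

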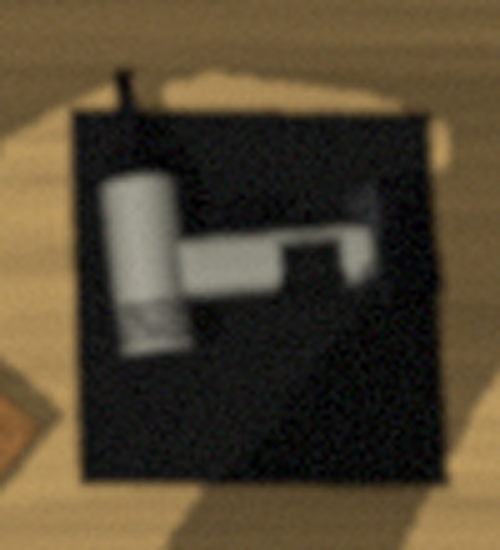

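```bash
python3 -c "
from h import *
p=dict(np.load('pics/scene3.npz'));q=dict(np.load('pics/top3.npz'))
for n,d in(('s',p),('t',q)):
  w=cloud(d).reshape(-1,3);col=d['frame'].reshape(-1,3)
  x0,y0=.38,-.54;S=.002;W=150;H=150
  im=np.zeros((H,W,3),np.uint8)
  k=(w[:,0]>x0)&(w[:,0]<x0+S*H)&(w[:,1]>y0)&(w[:,1]<y0+S*W)
  o=np.argsort(w[k,2]);P=w[k][o]
  z=np.clip(P[:,2]*1000,0,60)
  c=cv2.applyColorMap((z*4).astype(np.uint8).reshape(-1,1),cv2.COLORMAP_JET).reshape(-1,3)
  i=((P[:,0]-x0)/S).astype(int);j=((P[:,1]-y0)/S).astype(int)
  im[H-1-i,W-1-j]=c
  im=cv2.resize(cv2.dilate(im,np.ones((2,2))),None,fx=4,fy=4,interpolation=0)
  for g in range(0,300,50):
    cv2.putText(im,str(int((x0*1000+g))),(0,600-g*2),0,.4,(255,255,255));cv2.putText(im,str(int(y0*1000+g)),(600-g*2-20,595),0,.4,(255,255,255))
    cv2.line(im,(0,600-g*2),(600,600-g*2),(90,90,90));cv2.line(im,(600-g*2,0),(600-g*2,600),(90,90,90))
  cv2.imwrite(f'pics/dd_{n}.png',im)
"
```

```text
(no output)
```

View pics/dd_t.png

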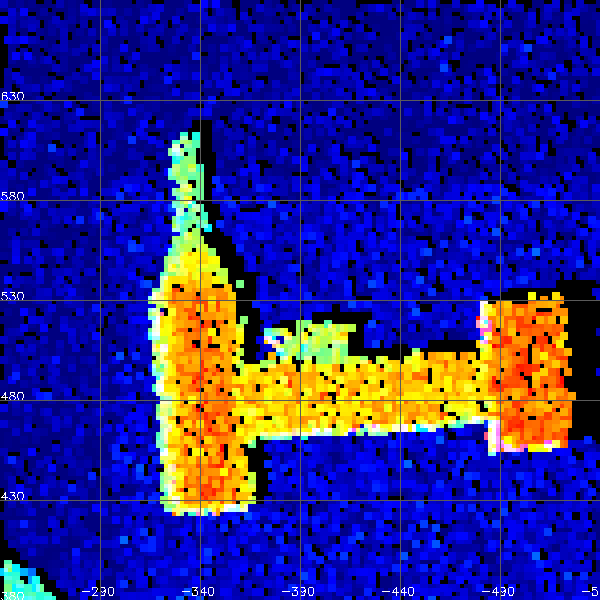

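View pics/dd_s.png

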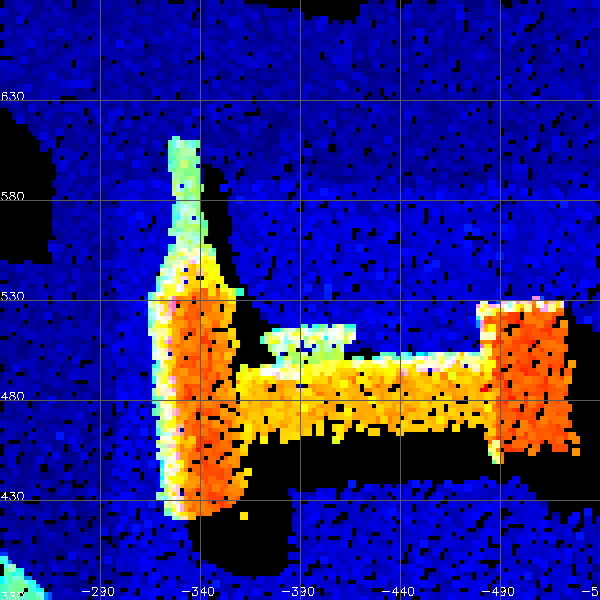

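All four blocks are in the bin, sitting upright and clear of the walls' limits. The depth maps give the duster: yaw about 4°, trigger front x≈516, handle back x≈464, trigger centre y≈-395. The next move is to the duster.

```bash
python3 -m creep '[{"hand":0.088,"slide":[0,0,0],"turn":2.5}]' 22; python3 -c "
from h import *
go(.490,-.395,.12,4)"
```

```text
clock: 23.75
tool_pos: [0.4321, 0.1222, 0.2089]
eef_rot: [0.999, 0.034, -0.0, -0.0]
contact_force: [0.7, -0.4, -0.3]
opening: 0.996
clk 23.75 pos [432.1 122.2 208.9] yaw 3.95 op 87.6 F [ 0.7 -0.4 -0.3]
turn -0.1 slide mm [ 21.7 520.   88.9]
```

```bash
python3 -m creep '[{"hand":0.088,"slide":[0.002,0.058,0],"turn":0},{"hand":0.088,"slide":[0.002,0.058,0],"turn":0},{"hand":0.088,"slide":[0.002,0.058,0],"turn":0},{"hand":0.088,"slide":[0.002,0.058,0],"turn":0},{"hand":0.088,"slide":[0.002,0.058,0],"turn":0}]' 
python3 -m creep '[{"hand":0.088,"slide":[0.003,0.058,0.01],"turn":0},{"hand":0.088,"slide":[0.003,0.058,0.02],"turn":0},{"hand":0.088,"slide":[0.003,0.058,0.03],"turn":0},{"hand":0.088,"slide":[0.003,0.056,0.029],"turn":0},{"hand":0.088,"slide":[0,0,0],"turn":0}]' 
python3 -c "
from h import *
go(.490,-.395,.016,4)"
```

```text
clock: 24.38
tool_pos: [0.4627, -0.1685, 0.2089]
eef_rot: [0.999, 0.035, 0.0, -0.0]
contact_force: [0.9, 0.8, 0.2]
opening: 0.997
clock: 25.0
tool_pos: [0.4872, -0.3972, 0.1185]
eef_rot: [1.0, 0.031, -0.002, 0.001]
contact_force: [-0.8, 0.4, 0.6]
opening: 0.994
clk 25.0 pos [ 487.2 -397.2  118.5] yaw 3.55 op 87.5 F [-0.8  0.4  0.6]
turn -0.4 slide mm [  2.9  -2.  102.5]
```

```bash
python3 -m creep '[{"hand":0.088,"slide":[0.001,0,0.045],"turn":0},{"hand":0.088,"slide":[0,0,0.035],"turn":0},{"hand":0.088,"slide":[0,0,0],"turn":0},{"hand":0.088,"slide":[0,0,0],"turn":0}]' 
python3 -c "
from h import *
go(.490,-.395,.016,4)
p=snapshot('scene');cv2.imwrite('pics/g1.png',cv2.resize(p['frame'][120:240,110:250,::-1],None,fx=5,fy=5,interpolation=2))"
```

```text
clock: 25.5
tool_pos: [0.4923, -0.3921, 0.043]
eef_rot: [0.999, 0.035, 0.001, 0.0]
contact_force: [-0.4, -0.1, -0.2]
opening: 0.999
clk 25.5 pos [ 492.3 -392.1   43. ] yaw 4.05 op 87.9 F [-0.4 -0.1 -0.2]
turn 0.1 slide mm [-2.5  2.8 27. ]
```

View pics/g1.png

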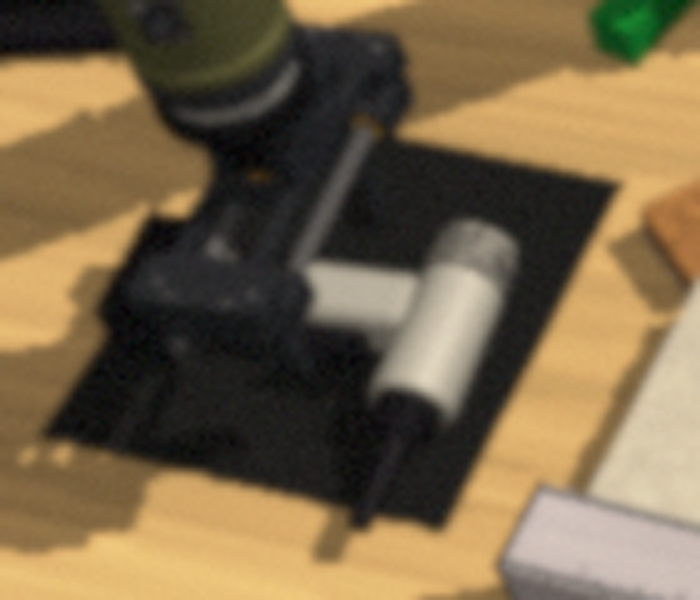

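```bash
python3 -m creep '[{"hand":0.088,"slide":[-0.002,0.002,0.014],"turn":0},{"hand":0.088,"slide":[0,0,0.012],"turn":0},{"hand":0.088,"slide":[0,0,0],"turn":0}]' 
python3 -c "
from h import *
go(.490,-.395,.016,4)"
python3 -m creep '[{"hand":0.03,"slide":[0,0,0],"turn":0},{"hand":0.03,"slide":[0,0,0],"turn":0},{"hand":0.03,"slide":[0,0,0],"turn":0},{"hand":0.03,"slide":[0,0,0],"turn":0},{"hand":0.03,"slide":[0,0,0],"turn":0}]' 22
python3 -m creep '[{"hand":0.03,"slide":[0,0,0],"turn":0},{"hand":0.03,"slide":[0,0,0],"turn":0},{"hand":0.03,"slide":[0,0,0],"turn":0}]'
```

```text
clock: 25.92
tool_pos: [0.4885, -0.3938, 0.0143]
eef_rot: [0.999, 0.035, -0.001, -0.001]
contact_force: [0.8, -0.0, 0.2]
opening: 0.999
clk 25.93 pos [ 488.5 -393.8   14.3] yaw 4.02 op 87.9 F [ 0.8 -0.   0.2]
turn 0.0 slide mm [ 1.4  1.3 -1.7]
clock: 26.55
tool_pos: [0.4877, -0.3945, 0.0158]
eef_rot: [0.999, 0.035, -0.001, -0.0]
contact_force: [-5.0, -0.4, 5.3]
opening: 0.526
clock: 26.92
tool_pos: [0.4877, -0.3945, 0.0158]
eef_rot: [0.999, 0.035, -0.001, -0.0]
contact_force: [-5.6, 0.7, 5.1]
opening: 0.526
```

```bash
python3 -m creep '[{"hand":0.03,"slide":[0,0,-0.01],"turn":0},{"hand":0.03,"slide":[0,0,-0.02],"turn":0},{"hand":0.03,"slide":[0,0,-0.03],"turn":0},{"hand":0.03,"slide":[0,0,-0.03],"turn":0},{"hand":0.03,"slide":[0,0,0],"turn":0}]'
cat >> h.py <<'E'
F=np.array([566.1,19.3]);ex=np.array([.9986,-.0523]);ey=np.array([.0523,.9986])
def fl(x,y): return F+x*ex+y*ey
def noz(y,x=5,z=62,off=(129.5,55)):
    t=fl(x,y)-off[0]*ex-off[1]*ey
    print("y",y,"TCP target",t.round(1)); go(t[0]/1000,t[1]/1000,z/1000,-3)
E
python3 -c "
from h import *
noz(168,z=105)
p=snapshot('scene');cv2.imwrite('pics/g2.png',cv2.resize(p['frame'][80:240,110:310,::-1],None,fx=4,fy=4,interpolation=2))"
```

```text
clock: 27.55
tool_pos: [0.4918, -0.3956, 0.1087]
eef_rot: [0.999, 0.035, 0.003, 0.002]
contact_force: [-0.9, -0.6, -4.3]
opening: 0.525
y 168 TCP target [447.7 138.7]
clk 27.55 pos [ 491.8 -395.6  108.7] yaw 4.05 op 46.2 F [-0.9 -0.6 -4.3]
turn 7.1 slide mm [ -72.  -531.2    3.7]
```

View pics/g2.png

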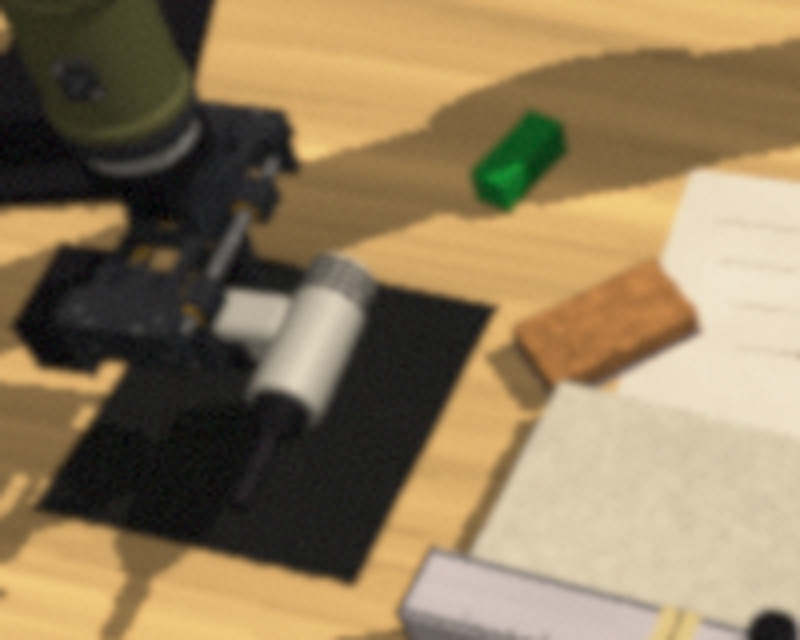

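The duster is held level (force -4.3 N, about 0.4 kg). Now I'll carry it to the tape end.

```bash
python3 -m creep '[{"hand":0.03,"slide":[0,0,0],"turn":4},{"hand":0.03,"slide":[0,0,0],"turn":3},{"hand":0.03,"slide":[-0.006,-0.03,0],"turn":0},{"hand":0.03,"slide":[-0.006,-0.04,0],"turn":0},{"hand":0.03,"slide":[-0.006,-0.04,0],"turn":0}]'
python3 -m creep '[{"hand":0.03,"slide":[-0.006,-0.04,0],"turn":0},{"hand":0.03,"slide":[-0.006,-0.04,0],"turn":0},{"hand":0.03,"slide":[-0.006,-0.04,0],"turn":0},{"hand":0.03,"slide":[-0.006,-0.04,0],"turn":0},{"hand":0.03,"slide":[-0.006,-0.04,0],"turn":0}]'
python3 -m creep '[{"hand":0.03,"slide":[-0.006,-0.04,0],"turn":0},{"hand":0.03,"slide":[-0.006,-0.04,0],"turn":0},{"hand":0.03,"slide":[-0.006,-0.04,0],"turn":0},{"hand":0.03,"slide":[-0.006,-0.04,0],"turn":0},{"hand":0.03,"slide":[0,-0.03,0],"turn":0}]'
python3 -c "
from h import *
noz(168,z=64)
p=snapshot('scene');cv2.imwrite('pics/g3.png',cv2.resize(p['frame'][120:300,210:450,::-1],None,fx=3,fy=3,interpolation=2))"
```

```text
clock: 28.22
tool_pos: [0.4768, -0.2822, 0.1048]
eef_rot: [1.0, -0.026, -0.0, -0.0]
contact_force: [0.7, 0.1, -3.7]
opening: 0.526
clock: 28.85
tool_pos: [0.4576, -0.0809, 0.1052]
eef_rot: [1.0, -0.026, 0.0, -0.0]
contact_force: [0.8, -0.4, -4.1]
opening: 0.526
clock: 29.48
tool_pos: [0.4429, 0.1109, 0.1052]
eef_rot: [1.0, -0.025, -0.0, -0.0]
contact_force: [0.9, 0.5, -3.9]
opening: 0.53
y 168 TCP target [447.7 138.7]
clk 29.48 pos [442.9 110.9 105.2] yaw -2.87 op 46.6 F [ 0.9  0.5 -3.9]
turn 0.1 slide mm [  3.3 -28.   41.2]
```

View pics/g3.png

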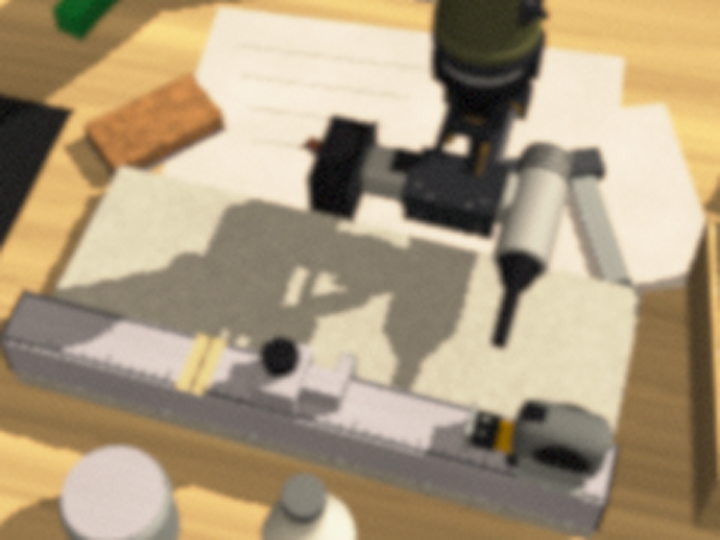

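```bash
python3 -c "
from h import *
w=cloud(dict(np.load('pics/scene0.npz')));m=(w[...,0]>.3)&(w[...,0]<.43)&(w[...,1]>.08)&(w[...,1]<.26);print(np.nanpercentile(w[m][:,2],[50,90,99,100]))"
python3 -m creep '[{"hand":0.03,"slide":[0.003,-0.028,0],"turn":0},{"hand":0.03,"slide":[0,0,0.02],"turn":0},{"hand":0.03,"slide":[0,0,0.02],"turn":0},{"hand":0.03,"slide":[0,0,0],"turn":0},{"hand":0.03,"slide":[0,0,0],"turn":0}]'
python3 -c "
from h import *
noz(168,z=64)
for n,s in(('scene',(slice(170,300),slice(330,460))),('top',(slice(130,260),slice(200,330)))):
  p=snapshot(n);cv2.imwrite(f'pics/g4{n}.png',cv2.resize(p['frame'][s][:,:,::-1],None,fx=5,fy=5,interpolation=2))
  r=pinpoint('nozzle',p); print([(x['uv'],x['conf']) for x in r]); print('pred foot',px(p,[*fl(45,170)/1000,.047]),'noz',px(p,[*fl(5,168)/1000,.074]))
"
```

```text
[0.00418209 0.01911783 0.02284271 0.02520087]
clock: 30.15
tool_pos: [0.4482, 0.1364, 0.0659]
eef_rot: [1.0, -0.026, 0.0, -0.0]
contact_force: [0.4, -0.2, -3.5]
opening: 0.527
y 168 TCP target [447.7 138.7]
clk 30.15 pos [448.2 136.4  65.9] yaw -2.99 op 46.4 F [ 0.4 -0.2 -3.5]
turn 0.0 slide mm [-0.6 -2.2  1.9]
[([385.7, 245.8], 0.85)]
pred foot [381.73648015 268.90546822] noz [385.75893973 248.46217575]
[([210.0, 182.4], 0.47), ([184.4, 192.9], 0.17)]
pred foot [265.88354806 170.84161964] noz [264.76469121 181.00329244]
```

View pics/g4scene.png

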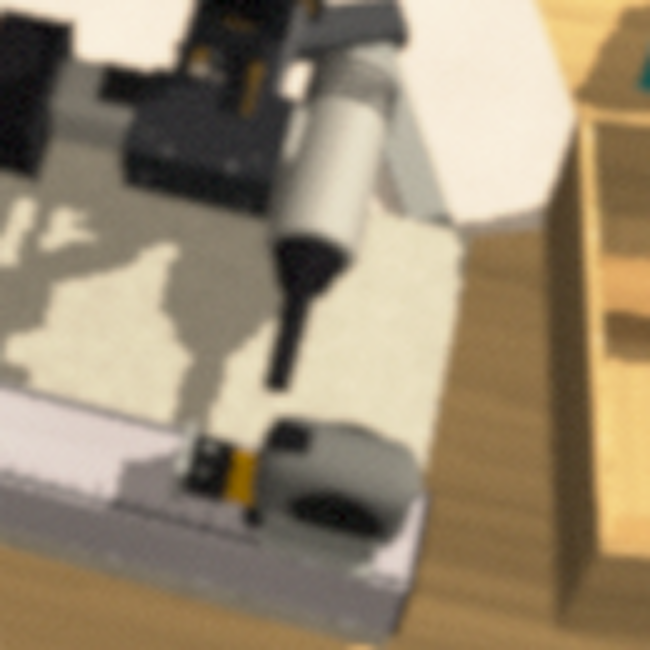

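View pics/g4top.png

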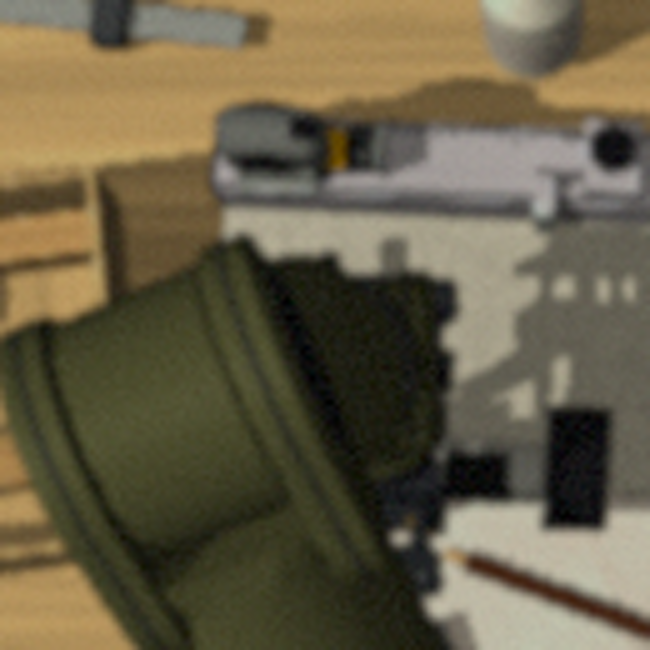

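The nozzle tip shows at about (386,247) in the scene view, matching the prediction of (386,248). That puts it about 47 mm off the foot. I'll hold the gentle stage, then squeeze to full.

```bash
python3 -m creep '[{"hand":0.03,"slide":[0.005,0,0],"turn":0},{"hand":0.03,"slide":[0,0,0],"turn":0},{"hand":0.03,"slide":[0,0,0],"turn":0},{"hand":0.03,"slide":[0,0,0],"turn":0},{"hand":0.03,"slide":[0,0,0],"turn":0}]' 22
python3 -m creep '[{"hand":0.03,"slide":[0,0,0],"turn":0},{"hand":0.03,"slide":[0,0,0],"turn":0},{"hand":0.03,"slide":[0,0,0],"turn":0},{"hand":0.03,"slide":[0,0,0],"turn":0},{"hand":0.03,"slide":[0,0,0],"turn":0}]' 22
python3 -m creep '[{"hand":0.02,"slide":[0,0,0],"turn":0},{"hand":0.02,"slide":[0,0,0],"turn":0},{"hand":0.02,"slide":[0,0,0],"turn":0},{"hand":0.02,"slide":[0,0,0],"turn":0},{"hand":0.02,"slide":[0,0,0],"turn":0}]' 60
python3 -m creep '[{"hand":0.02,"slide":[0,0,0],"turn":0},{"hand":0.02,"slide":[0,0,0],"turn":0},{"hand":0.02,"slide":[0,0,0],"turn":0},{"hand":0.02,"slide":[0,0,0],"turn":0},{"hand":0.02,"slide":[0,0,0],"turn":0}]' 60
```

```text
clock: 30.98
tool_pos: [0.4527, 0.1362, 0.0656]
eef_rot: [1.0, -0.026, -0.0, -0.0]
contact_force: [1.0, 0.8, -3.6]
opening: 0.526
clock: 31.6
tool_pos: [0.4528, 0.1362, 0.0656]
eef_rot: [1.0, -0.026, -0.0, -0.0]
contact_force: [-1.4, 0.2, -2.9]
opening: 0.527
clock: 32.22
tool_pos: [0.4529, 0.1362, 0.0656]
eef_rot: [1.0, -0.026, -0.0, -0.0]
contact_force: [-0.0, 1.3, -3.8]
opening: 0.45
clock: 32.85
tool_pos: [0.4528, 0.1362, 0.0656]
eef_rot: [1.0, -0.026, -0.0, -0.0]
contact_force: [-0.1, -1.0, -4.2]
opening: 0.45
```

Opening is 0.45, so the trigger is fully in. I'll hold a little longer, then move to the middle and the far end.

```bash
python3 -m creep '[{"hand":0.02,"slide":[0,0,0],"turn":0},{"hand":0.02,"slide":[0,0,0],"turn":0},{"hand":0.02,"slide":[0,0,0],"turn":0},{"hand":0.02,"slide":[0,0.02,0],"turn":0},{"hand":0.02,"slide":[0,0.04,0],"turn":0}]' 60
python3 -m creep '[{"hand":0.02,"slide":[0,0.04,0],"turn":0},{"hand":0.02,"slide":[0,0.04,0],"turn":0},{"hand":0.02,"slide":[0,0.025,0],"turn":0},{"hand":0.02,"slide":[0,0,0],"turn":0},{"hand":0.02,"slide":[0,0,0],"turn":0}]' 60
python3 -c "
from h import *
noz(0,x=10,z=65.6,off=(132.5,55))
p=snapshot('scene');cv2.imwrite('pics/g5.png',cv2.resize(p['frame'][120:300,190:430,::-1],None,fx=3,fy=3,interpolation=2))"
```

```text
clock: 33.48
tool_pos: [0.4504, 0.0777, 0.0656]
eef_rot: [1.0, -0.024, 0.001, -0.001]
contact_force: [0.7, -0.7, -4.2]
opening: 0.454
clock: 34.1
tool_pos: [0.4445, -0.0277, 0.0656]
eef_rot: [1.0, -0.025, 0.0, -0.0]
contact_force: [0.3, 0.4, -4.6]
opening: 0.448
y 0 TCP target [440.9 -29.2]
clk 34.1 pos [444.5 -27.7  65.6] yaw -2.92 op 39.4 F [ 0.3  0.4 -4.6]
turn 0.1 slide mm [-3.5  1.7  0. ]
```

View pics/g5.png

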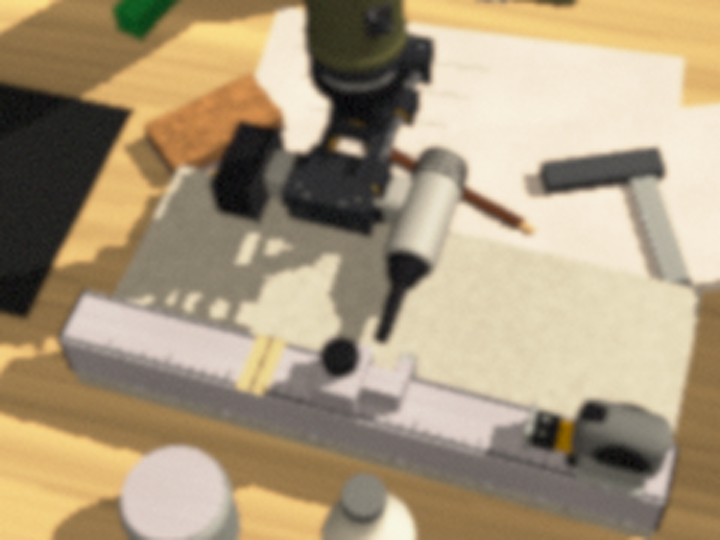

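```bash
python3 -m creep '[{"hand":0.02,"slide":[0,0,0],"turn":0},{"hand":0.02,"slide":[0,0,0],"turn":0},{"hand":0.02,"slide":[0,0,0],"turn":0},{"hand":0.02,"slide":[0,0,0],"turn":0},{"hand":0.02,"slide":[0,0,0],"turn":0}]' 60
python3 -m creep '[{"hand":0.02,"slide":[0,0,0],"turn":0},{"hand":0.02,"slide":[0,0,0],"turn":0},{"hand":0.02,"slide":[0,0,0],"turn":0},{"hand":0.02,"slide":[0,0,0],"turn":0},{"hand":0.02,"slide":[0,0.03,0],"turn":0}]' 60
python3 -m creep '[{"hand":0.02,"slide":[0,0.04,0],"turn":0},{"hand":0.02,"slide":[0,0.04,0],"turn":0},{"hand":0.02,"slide":[0,0.04,0],"turn":0},{"hand":0.02,"slide":[0,0.02,0],"turn":0},{"hand":0.02,"slide":[0,0,0],"turn":0}]' 60
python3 -c "
from h import *
noz(-170,x=10,z=65.6,off=(132.5,55))
p=snapshot('scene');cv2.imwrite('pics/g6.png',cv2.resize(p['frame'][120:300,190:430,::-1],None,fx=3,fy=3,interpolation=2))"
python3 -m creep '[{"hand":0.02,"slide":[0,0,0],"turn":0},{"hand":0.02,"slide":[0,0,0],"turn":0},{"hand":0.02,"slide":[0,0,0],"turn":0},{"hand":0.02,"slide":[0,0,0],"turn":0},{"hand":0.02,"slide":[0,0,0],"turn":0}]' 60
python3 -m creep '[{"hand":0.02,"slide":[0,0,0],"turn":0},{"hand":0.02,"slide":[0,0,0],"turn":0},{"hand":0.02,"slide":[0,0,0],"turn":0},{"hand":0.02,"slide":[0,0,0],"turn":0},{"hand":0.02,"slide":[0,0,0],"turn":0}]' 60
```

```text
clock: 34.78
tool_pos: [0.4443, -0.0285, 0.0656]
eef_rot: [1.0, -0.026, -0.0, -0.0]
contact_force: [0.2, 0.3, -4.9]
opening: 0.453
clock: 35.4
tool_pos: [0.4433, -0.0562, 0.0655]
eef_rot: [1.0, -0.023, 0.0, -0.001]
contact_force: [1.0, -1.9, -4.9]
opening: 0.445
clock: 36.02
tool_pos: [0.4351, -0.2003, 0.0656]
eef_rot: [1.0, -0.028, 0.0, 0.001]
contact_force: [-0.1, 0.5, -4.2]
opening: 0.449
y -170 TCP target [ 432. -199.]
clk 36.02 pos [ 435.1 -200.3   65.6] yaw -3.19 op 39.5 F [-0.1  0.5 -4.2]
turn -0.2 slide mm [-3.1 -1.1 -0. ]
clock: 36.7
tool_pos: [0.4355, -0.1983, 0.0656]
eef_rot: [1.0, -0.026, -0.0, -0.0]
contact_force: [0.3, 0.2, -4.6]
opening: 0.451
clock: 37.33
tool_pos: [0.4355, -0.1983, 0.0656]
eef_rot: [1.0, -0.026, -0.0, -0.0]
contact_force: [0.0, -0.2, -3.4]
opening: 0.452
```

View pics/g6.png

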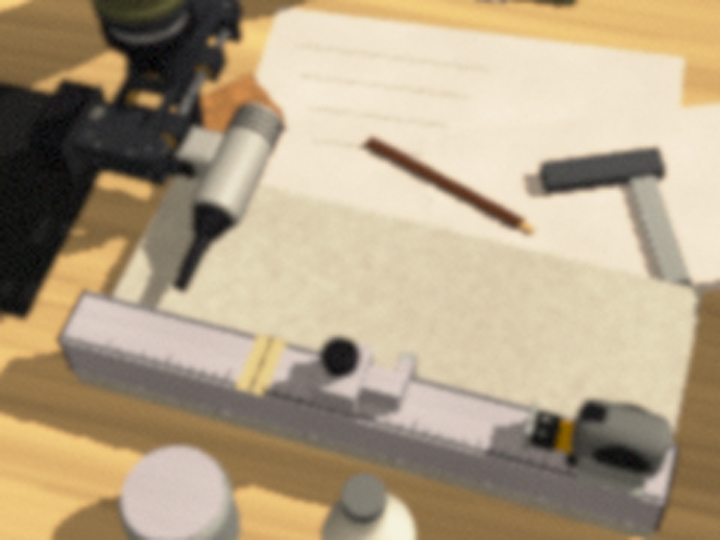

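```bash
python3 -c "
from h import *
for n in('top','scene'):
  d=dict(np.load(f'pics/{n}0.npz'));w=cloud(d);m=(w[...,2]<.012)&(d['frame'].max(-1)<45)&(w[...,0]>.3)&(w[...,0]<.75)&(w[...,1]<-.25)&(w[...,1]>-.56)
  P=w[m];print(cv2.minAreaRect(P[:,:2].astype(np.float32)*1000), np.nanpercentile(P[:,:2],[1,99],axis=0))
go(.489,-.3945,.11,4)"
python3 -m creep '[{"hand":0.02,"slide":[0,0,-0.02],"turn":0},{"hand":0.02,"slide":[0,0,-0.03],"turn":0},{"hand":0.02,"slide":[0,0,0],"turn":-4},{"hand":0.02,"slide":[0,0,0],"turn":-3},{"hand":0.02,"slide":[0,0,0],"turn":0}]'
python3 -c "
from h import *
go(.489,-.3945,.11,4)"
```

```text
((464.85028076171875, -415.9793701171875), (236.18792724609375, 246.53221130371094), 89.02308654785156) [[ 0.34539347 -0.52925595]
 [ 0.58404943 -0.30039174]]
((462.4513854980469, -416.4739685058594), (236.32644653320312, 244.0879669189453), 88.29113006591797) [[ 0.34504879 -0.52815847]
 [ 0.58189456 -0.30210943]]
clk 37.33 pos [ 435.5 -198.3   65.6] yaw -2.97 op 39.8 F [ 0.  -0.2 -3.4]
turn -7.0 slide mm [ 39.7 199.4 -44.4]
clock: 37.95
tool_pos: [0.4352, -0.1982, 0.1153]
eef_rot: [0.999, 0.035, -0.0, -0.0]
contact_force: [0.1, -0.1, -4.2]
opening: 0.449
clk 37.95 pos [ 435.2 -198.2  115.3] yaw 4.02 op 39.5 F [ 0.1 -0.1 -4.2]
turn 0.0 slide mm [ 40.  199.6   5.3]
```

```bash
python3 -m creep '[{"hand":0.02,"slide":[0.008,0.04,0],"turn":0},{"hand":0.02,"slide":[0.008,0.04,0],"turn":0},{"hand":0.02,"slide":[0.008,0.04,0],"turn":0},{"hand":0.02,"slide":[0.008,0.04,0],"turn":0},{"hand":0.02,"slide":[0.008,0.04,0],"turn":0}]'
python3 -m creep '[{"hand":0.02,"slide":[0,0,0.03],"turn":0},{"hand":0.02,"slide":[0,0,0.03],"turn":0},{"hand":0.02,"slide":[0,0,0.025],"turn":0},{"hand":0.02,"slide":[0,0,0.008],"turn":0},{"hand":0.02,"slide":[0,0,0],"turn":0}]'
python3 -m creep '[{"hand":0.02,"slide":[0,0,0.003],"turn":0},{"hand":0.02,"slide":[0,0,0.0],"turn":0}]'
python3 -c "
from h import *
go(.489,-.3945,.0165,4)"
```

```text
clock: 38.58
tool_pos: [0.489, -0.3958, 0.1146]
eef_rot: [0.999, 0.035, -0.001, -0.001]
contact_force: [0.5, 0.2, -4.1]
opening: 0.454
clock: 39.2
tool_pos: [0.4891, -0.3947, 0.0221]
eef_rot: [0.999, 0.035, -0.001, -0.0]
contact_force: [0.2, -0.6, -3.7]
opening: 0.451
clock: 39.45
tool_pos: [0.4898, -0.3953, 0.0202]
eef_rot: [0.999, 0.035, 0.0, 0.0]
contact_force: [-0.2, 0.4, -3.9]
opening: 0.452
clk 39.45 pos [ 489.8 -395.3   20.2] yaw 4.03 op 39.8 F [-0.2  0.4 -3.9]
turn 0.0 slide mm [-0.8 -0.8  3.7]
```

```bash
python3 -m creep '[{"hand":0.02,"slide":[0,0,0.002],"turn":0},{"hand":0.02,"slide":[0,0,0.0],"turn":0},{"hand":0.02,"slide":[0,0,0.001],"turn":0},{"hand":0.02,"slide":[0,0,0.0],"turn":0}]'
python3 -m creep '[{"hand":0.02,"slide":[0,0,0.001],"turn":0},{"hand":0.02,"slide":[0,0,0.0],"turn":0}]'
```

```text
clock: 39.95
tool_pos: [0.4896, -0.395, 0.0168]
eef_rot: [0.999, 0.035, 0.0, 0.0]
contact_force: [-0.7, 1.8, -2.0]
opening: 0.452
clock: 40.2
tool_pos: [0.4894, -0.395, 0.0161]
eef_rot: [0.999, 0.035, -0.0, -0.0]
contact_force: [-2.2, 1.9, 4.5]
opening: 0.45
```

It's on the mat now: the force changed sign. I'll ease the grip and open.

```bash
python3 -m creep '[{"hand":0.03,"slide":[0,0,0.0],"turn":0},{"hand":0.03,"slide":[0,0,0.0],"turn":0}]' 20
python3 -m creep '[{"hand":0.088,"slide":[0,0,0.0],"turn":0},{"hand":0.088,"slide":[0,0,0.0],"turn":0},{"hand":0.088,"slide":[0,0,0.0],"turn":0},{"hand":0.088,"slide":[0,0,-0.04],"turn":0},{"hand":0.088,"slide":[0,0,-0.06],"turn":0}]'
python3 -m creep '[{"hand":0.088,"slide":[0,0,-0.06],"turn":0},{"hand":0.088,"slide":[0,-0.06,-0.03],"turn":0},{"hand":0.088,"slide":[-0.04,-0.04,0],"turn":0},{"hand":0.088,"slide":[-0.04,-0.04,0],"turn":0},{"hand":0.088,"slide":[0,0,0],"turn":7}]'
python3 -c "
from h import *
go(.64,.15,.25,-3)
for n in('top','scene'):
  p=snapshot(n);print(n);rects(p,.012,.06,(.34,.65,-.55,-.26),50);rects(p,.02,.06,(.40,.60,.30,.53))
  cv2.imwrite(f'pics/{n}5.png',p['frame'][:,:,::-1])
  np.savez(f'pics/{n}5.npz',**{k:p[k] for k in('frame','depth','mtx','camera_from_world')})
  for t in('mark','stop_face','hook_face'): print(t,[(x['uv'],round(x['conf'],2)) for x in pinpoint(t,p)[:2]])
  s=(slice(140,200),slice(235,405)) if n=='top' else (slice(205,305),slice(200,430))
  cv2.imwrite(f'pics/{n}5f.png',cv2.resize(p['frame'][s][:,:,::-1],None,fx=800/(s[1].stop-s[1].start),fy=800/(s[1].stop-s[1].start),interpolation=2))
"
```

```text
clock: 40.45
tool_pos: [0.4897, -0.3951, 0.0158]
eef_rot: [0.999, 0.035, 0.0, 0.0]
contact_force: [-2.3, 1.6, 4.7]
opening: 0.526
clock: 41.08
tool_pos: [0.4879, -0.3942, 0.1147]
eef_rot: [0.999, 0.035, -0.002, -0.001]
contact_force: [0.8, -0.1, 0.3]
opening: 0.999
clock: 41.7
tool_pos: [0.394, -0.2612, 0.2031]
eef_rot: [1.0, -0.027, -0.004, -0.002]
contact_force: [0.7, -0.5, -0.1]
opening: 1.002
clk 41.7 pos [ 394.  -261.2  203.1] yaw -3.08 op 88.2 F [ 0.7 -0.5 -0.1]
turn -0.1 slide mm [ 224.1 -423.6  -46.9]
top
px [426.0, 183.0] c [ 580.4 -330.8] short,long [23.3 64.6] short-axis yaw 99.6 ztop [0.0334 0.0397] rgb [31. 27. 21.] 97
px [482.0, 206.0] c [ 496.7 -504.7] short,long [42.5 74.9] short-axis yaw 96.4 ztop [0.0493 0.0534] rgb [16. 15. 13.] 245
px [165.0, 209.0] c [499.7 511. ] short,long [  5.6 199.5] short-axis yaw 96.3 ztop [0.0409 0.0562] rgb [47. 39. 23.] 232
px [205.0, 180.0] c [594.8 380.2] short,long [15.  76.2] short-axis yaw 6.5 ztop [0.0432 0.0481] rgb [139. 108.  64.] 120
px [226.0, 209.0] c [500.3 315.6] short,long [  2.7 200.8] short-axis yaw 96.6 ztop [0.0396 0.
[... 801 characters left out ...]
] short,long [  4.7 191. ] short-axis yaw 96.9 ztop [0.0422 0.0568] rgb [74. 59. 37.] 509
px [464.0, 230.0] c [456.1 366.9] short,long [36.9 75.9] short-axis yaw 7.4 ztop [0.0384 0.0409] rgb [182. 136.  81.] 459
px [499.0, 234.0] c [447.4 452.9] short,long [47.4 65.6] short-axis yaw 5.9 ztop [0.0336 0.0362] rgb [151. 113.  67.] 498
px [504.0, 274.0] c [556.5 465.8] short,long [40.4 73.4] short-axis yaw 7.5 ztop [0.0365 0.039 ] rgb [161. 121.  72.] 593
px [469.0, 277.0] c [591.9 381.7] short,long [15.  72.3] short-axis yaw 5.1 ztop [0.0449 0.0471] rgb [222. 169. 100.] 174
mark [([276.5, 238.5], 0.56)]
stop_face [([321.6, 250.2], 0.75), ([246.3, 231.8], 0.54)]
hook_face [([364.2, 260.6], 0.7)]
```

View pics/scene5.png

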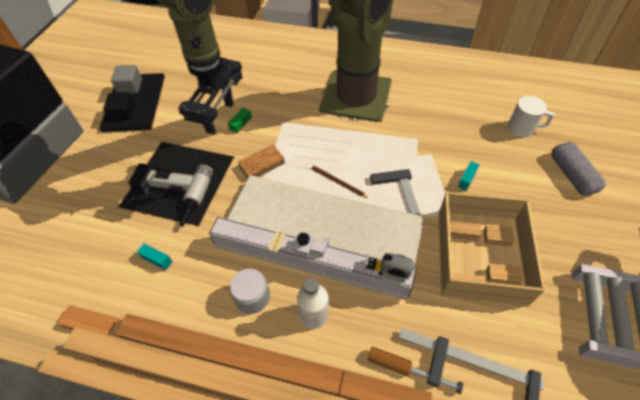

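View pics/top5f.png

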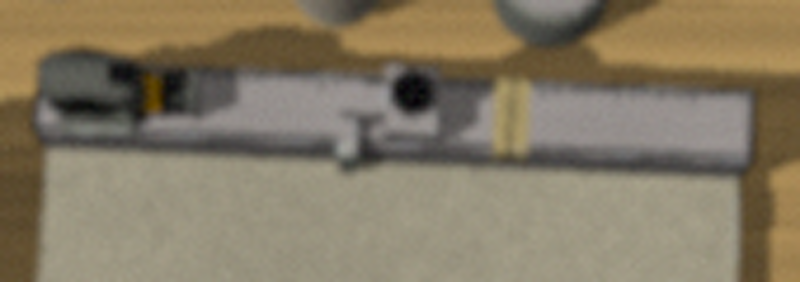

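View pics/scene5f.png

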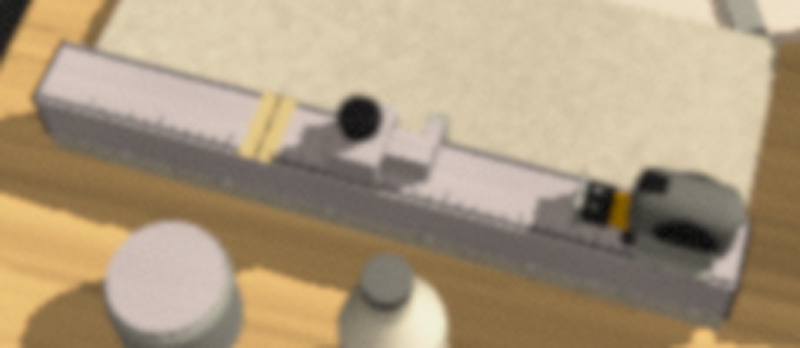

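```bash
cat >> h.py <<'E'
def rect(p,z,xr=(40,100),yr=(-250,250),s=2):
    """orthophoto of plane z (mm) in fence frame; rows: x from high to low, cols: y from high to low; s px per mm"""
    W=int((yr[1]-yr[0])*s);H=int((xr[1]-xr[0])*s)
    def P(x,y): return px(p,[*fl(x,y)/1000,z/1000])
    src=np.float32([P(xr[1],yr[1]),P(xr[1],yr[0]),P(xr[0],yr[1]),P(xr[0],yr[0])])
    M=cv2.getPerspectiveTransform(src,np.float32([[0,0],[W,0],[0,H],[W,H]]))
    return cv2.warpPerspective(p["frame"],M,(W,H),flags=cv2.INTER_CUBIC)
E
python3 -c "
from h import *
out=[]
for n in('top','scene'):
  p=dict(np.load(f'pics/{n}5.npz'))
  im=rect(p,85,xr=(35,105),yr=(-260,260),s=1.5);out.append(im)
  r=rect(p,85,xr=(62,80),yr=(-110,-50),s=4).astype(float)
  cream=(r[...,0]-r[...,2]).mean(0);g=r.mean((0,2))
  y=-50-(np.arange(cream.size)+.5)/4
  k=cream>(cream.max()+cream.min())/2
  print(n,'band',y[k].max(),y[k].min(),'mid',(y[k].max()+y[k].min())/2)
  kk=k&(abs(y-(y[k].max()+y[k].min())/2)<8);print('line',y[kk][g[kk].argmin()])
  # fence ends
  r=rect(p,85,xr=(62,80),yr=(-262,-215),s=4).astype(float).mean((0,2));y=-215-(np.arange(r.size)+.5)/4
  gr=np.gradient(cv2.GaussianBlur(r[None],(0,0),4)[0]);print('end',y[abs(gr).argmax()])
  # front top edge
  r=rect(p,85,xr=(30,110),yr=(-200,-120),s=4).astype(float).mean((1,2));print('x prof',[(110-i*2.5,round(v)) for i,v in enumerate(r[::10])])
im=np.vstack(out);cv2.imwrite('pics/rect5.png',im[:,:,::-1])
"
```

```text
top band -66.375 -90.375 mid -78.375
line -78.375
end -239.125
x prof [(110.0, 117), (107.5, 106), (105.0, 93), (102.5, 83), (100.0, 79), (97.5, 80), (95.0, 82), (92.5, 88), (90.0, 99), (87.5, 116), (85.0, 132), (82.5, 141), (80.0, 145), (77.5, 146), (75.0, 146), (72.5, 146), (70.0, 145), (67.5, 145), (65.0, 144), (62.5, 144), (60.0, 144), (57.5, 145), (55.0, 145), (52.5, 140), (50.0, 127), (47.5, 112), (45.0, 99), (42.5, 88), (40.0, 76), (37.5, 69), (35.0, 79), (32.5, 104)]
scene band -66.875 -91.625 mid -79.25
line -79.375
end -238.875
x prof [(110.0, 102), (107.5, 98), (105.0, 97), (102.5, 98), (100.0, 98), (97.5, 98), (95.0, 100), (92.5, 109), (90.0, 125), (87.5, 132), (85.0, 145), (82.5, 170), (80.0, 188), (77.5, 195), (75.0, 197), (72.5, 198), (70.0, 198), (67.5, 198), (65.0, 197), (62.5, 196), (60.0, 195), (57.5, 194), (55.0, 194), (52.5, 195), (50.0, 194), (47.5, 184), (45.0, 162), (42.5, 153), (40.0, 173), (37.5, 193), (35.0, 201), (32.5, 201)]
```

View pics/rect5.png

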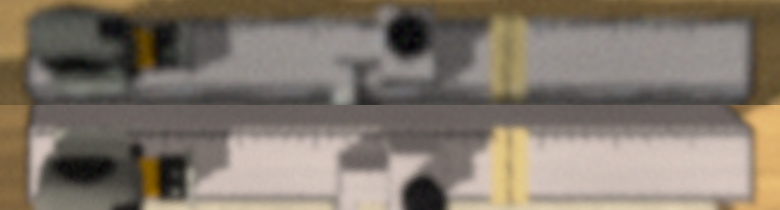

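```bash
python3 -c "
from h import *
for n in('top','scene'):
  p=dict(np.load(f'pics/{n}5.npz'));w=cloud(p)
  for zl,zh in((.02,.06),(.06,.1),(.1,.14),(.14,.165),(.165,.18)):
    m=(w[...,2]>zl)&(w[...,2]<zh)&(w[...,0]>.68)&(w[...,0]<.85)&(w[...,1]>-.02)&(w[...,1]<.14)
    P=w[m]*1000
    if len(P)>5: print(n,zl,len(P),'x',np.percentile(P[:,0],[1,50,99]).round(),'y',np.percentile(P[:,1],[1,50,99]).round())
  m=(w[...,2]>.06)&(w[...,2]<.2)&(w[...,0]>.68)&(w[...,0]<.85)&(w[...,1]>-.15)&(w[...,1]<-.02);P=w[m]*1000
  print('tin','x',np.percentile(P[:,0],[1,50,99]).round(),'y',np.percentile(P[:,1],[1,50,99]).round(),P[:,2].max())
"
```

```text
top 0.02 70 x [716. 723. 744.] y [23. 53. 86.]
top 0.06 81 x [718. 723. 747.] y [23. 52. 87.]
top 0.1 249 x [719. 737. 774.] y [24. 54. 86.]
top 0.14 19 x [737. 740. 748.] y [41. 50. 66.]
top 0.165 78 x [735. 751. 765.] y [41. 56. 68.]
tin x [704. 740. 779.] y [-136.  -96.  -58.] 87.13749409699872
scene 0.02 174 x [751. 777. 782.] y [29. 66. 88.]
scene 0.06 208 x [748. 776. 781.] y [27. 66. 88.]
scene 0.1 581 x [725. 762. 780.] y [26. 63. 87.]
scene 0.14 50 x [747. 760. 763.] y [45. 61. 70.]
scene 0.165 188 x [735. 749. 763.] y [41. 56. 70.]
tin x [706. 746. 781.] y [-131.  -93.  -57.] 81.59116494606585
```

```bash
python3 -c "
from h import *
t=fl(68,145);print(t);go(t[0]/1000,t[1]/1000,.25,-3)"
python3 -m creep '[{"hand":0.06,"slide":[0.02,-0.055,-0.01],"turn":0},{"hand":0.06,"slide":[0.02,-0.055,-0.01],"turn":0},{"hand":0.06,"slide":[0.02,-0.055,-0.01],"turn":0},{"hand":0.06,"slide":[0.03,-0.05,-0.01],"turn":0},{"hand":0.06,"slide":[0.03,-0.05,-0.01],"turn":0}]' 40
python3 -m creep '[{"hand":0.06,"slide":[0.03,-0.05,0],"turn":0},{"hand":0.06,"slide":[0.03,-0.05,0],"turn":0},{"hand":0.06,"slide":[0.03,-0.05,0],"turn":0},{"hand":0.06,"slide":[0,0,0],"turn":0}]'
python3 -c "
from h import *
t=fl(68,145);go(t[0]/1000,t[1]/1000,.096,-3)"
```

```text
[641.5883 160.5406]
clk 42.1 pos [ 400.6 -265.6  203.4] yaw -2.94 op 87.6 F [ 1.  -0.7 -0.2]
turn 0.1 slide mm [ 218.3 -438.2  -46.6]
clock: 42.72
tool_pos: [0.5348, -0.0051, 0.2539]
eef_rot: [1.0, -0.026, 0.0, 0.0]
contact_force: [0.8, -0.6, -0.1]
opening: 0.681
clock: 43.22
tool_pos: [0.6325, 0.145, 0.2524]
eef_rot: [1.0, -0.022, 0.0, -0.002]
contact_force: [-0.1, -0.4, -0.8]
opening: 0.684
clk 43.23 pos [632.5 145.  252.4] yaw -2.5 op 60.2 F [-0.1 -0.4 -0.8]
turn 0.5 slide mm [  8.2 -16.  156.4]
```

```bash
python3 -m creep '[{"hand":0.06,"slide":[0.008,-0.016,0.03],"turn":0},{"hand":0.06,"slide":[0,0,0.04],"turn":0},{"hand":0.06,"slide":[0,0,0.04],"turn":0},{"hand":0.06,"slide":[0,0,0.02],"turn":0},{"hand":0.06,"slide":[0,0,0],"turn":0}]'
python3 -c "
from h import *
t=fl(68,145);go(t[0]/1000,t[1]/1000,.096,-3)
for n,s in(('scene',(slice(190,310),slice(300,460))),('top',(slice(110,200),slice(230,350)))):
  p=snapshot(n);cv2.imwrite(f'pics/h1{n}.png',cv2.resize(p['frame'][s][:,:,::-1],None,fx=5,fy=5,interpolation=2))"
```

```text
clock: 43.85
tool_pos: [0.6387, 0.1525, 0.1217]
eef_rot: [1.0, -0.026, -0.002, 0.001]
contact_force: [-0.5, -0.4, -0.3]
opening: 0.678
clk 43.85 pos [638.7 152.5 121.7] yaw -3.01 op 59.6 F [-0.5 -0.4 -0.3]
turn -0.0 slide mm [ 2.5 -8.2 25.7]
```

View pics/h1scene.png

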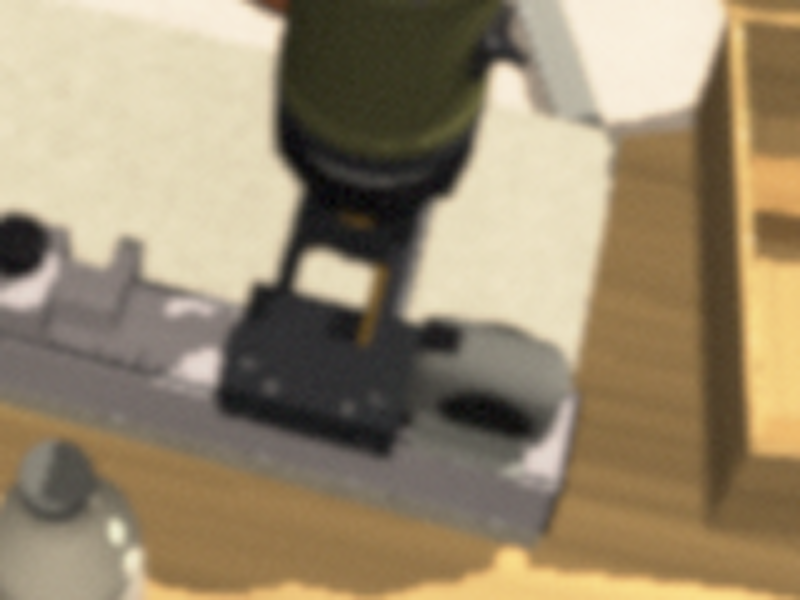

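View pics/h1top.png

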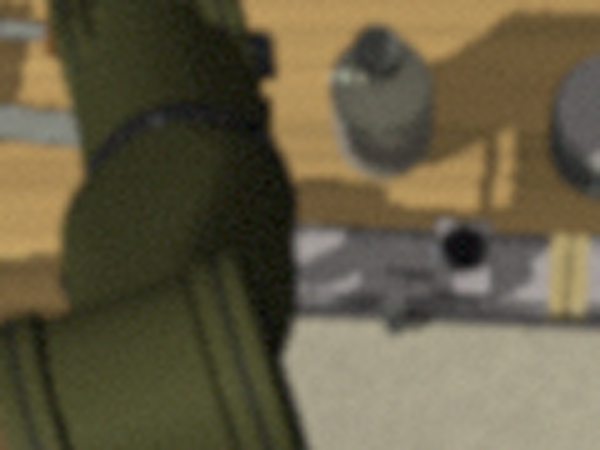

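```bash
python3 -m creep '[{"hand":0.06,"slide":[0.002,-0.008,0],"turn":0},{"hand":0.06,"slide":[0,0,0],"turn":0},{"hand":0.06,"slide":[0,0,0.012],"turn":0},{"hand":0.06,"slide":[0,0,0.01],"turn":0},{"hand":0.06,"slide":[0,0,0],"turn":0}]'
python3 -c "
from h import *
t=fl(68,145);go(t[0]/1000,t[1]/1000,.096,-3)"
```

```text
clock: 44.58
tool_pos: [0.6414, 0.1615, 0.1]
eef_rot: [1.0, -0.026, -0.001, 0.0]
contact_force: [-0.1, -0.0, 0.4]
opening: 0.681
clk 44.58 pos [641.4 161.5 100. ] yaw -2.97 op 59.9 F [-0.1 -0.   0.4]
turn 0.0 slide mm [0.2 1.  4. ]
```

```bash
python3 -m creep '[{"hand":0.06,"slide":[0,0.0005,0.0035],"turn":0},{"hand":0.06,"slide":[0,0,0],"turn":0}]'
python3 -m creep '[{"hand":0.01,"slide":[0,0,0],"turn":0},{"hand":0.01,"slide":[0,0,0],"turn":0},{"hand":0.01,"slide":[0,0,0],"turn":0},{"hand":0.01,"slide":[0,0,0],"turn":0},{"hand":0.01,"slide":[0,0,0],"turn":0}]' 45
python3 -m creep '[{"hand":0.01,"slide":[0,0,0],"turn":0},{"hand":0.01,"slide":[0,0,0],"turn":0},{"hand":0.01,"slide":[0,0,0],"turn":0}]' 45
```

```text
clock: 44.82
tool_pos: [0.6425, 0.1613, 0.0979]
eef_rot: [1.0, -0.026, -0.0, 0.0]
contact_force: [-0.0, 0.5, 0.2]
opening: 0.681
clock: 45.45
tool_pos: [0.6413, 0.1615, 0.0979]
eef_rot: [1.0, -0.026, -0.001, 0.0]
contact_force: [-6.3, 0.3, 1.3]
opening: 0.138
clock: 45.82
tool_pos: [0.641, 0.1615, 0.0977]
eef_rot: [1.0, -0.026, -0.002, 0.0]
contact_force: [-5.9, 0.5, 1.9]
opening: 0.114
```

```bash
python3 -c "
from h import *
print(get_state())
for n,s in(('scene',(slice(190,310),slice(300,460))),('top',(slice(110,200),slice(230,350)))):
  p=snapshot(n);cv2.imwrite(f'pics/h2{n}.png',cv2.resize(p['frame'][s][:,:,::-1],None,fx=5,fy=5,interpolation=2))
  np.savez(f'pics/{n}h2.npz',**{k:p[k] for k in('frame','depth','mtx','camera_from_world')})"
```

```text
{'clock': 45.825, 'q': array([-0.33835134,  0.89367299,  0.04250946,  1.55174876, -0.05268477,
        0.70037055, -0.32293764]), 'qd': array([-7.16866987e-04, -1.66263094e-03,  2.78401271e-03, -3.05593066e-05,
       -5.58671628e-05, -1.05285695e-03,  2.15423608e-03]), 'joint_torque': array([ 9.31480397e-01, -5.81510389e+01,  3.03616159e+00, -1.52181244e+01,
        3.30873784e-01, -1.70117117e+00,  5.69975353e-02]), 'tool_pos': array([0.64097222, 0.16154873, 0.09771039]), 'eef_rot': array([ 9.99665522e-01, -2.58131083e-02, -1.58515534e-03,  1.22155430e-04]), 'contact_force': array([-5.8843851 ,  0.46845767,  1.94558389]), 'moment': array([-0.04886179,  1.23130689,  0.00603483]), 'opening': 0.11409040354771355}
```

View pics/h2scene.png

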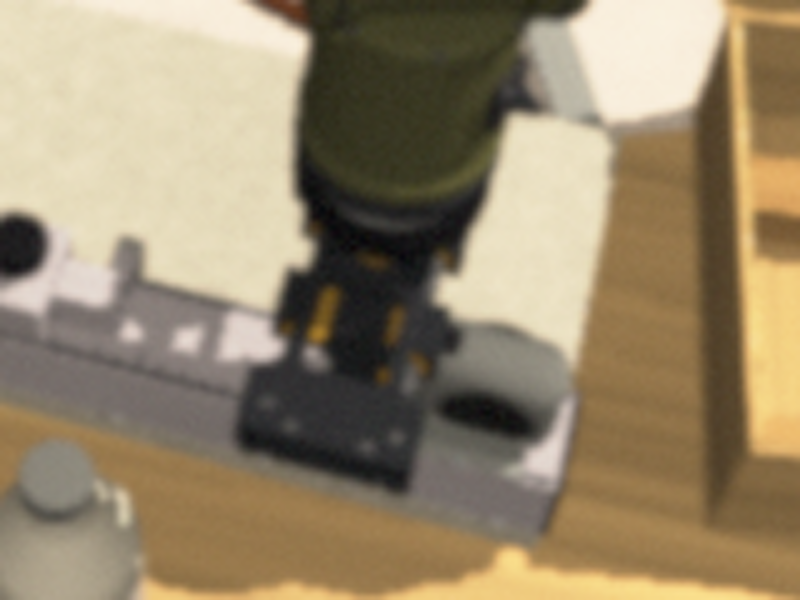

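View pics/h2top.png

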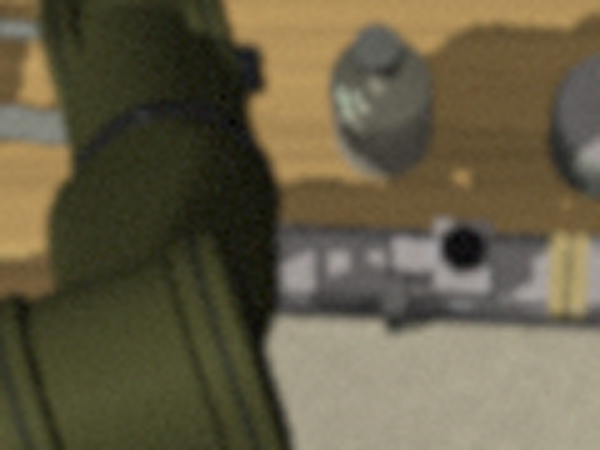

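```bash
python3 -m creep '[{"hand":0.06,"slide":[0,0,0],"turn":0},{"hand":0.06,"slide":[0,0,0],"turn":0},{"hand":0.06,"slide":[0,0,0],"turn":0},{"hand":0.06,"slide":[0,0,-0.06],"turn":0},{"hand":0.06,"slide":[0,0,-0.06],"turn":0}]'
python3 -m creep '[{"hand":0.06,"slide":[-0.06,0,-0.05],"turn":0},{"hand":0.06,"slide":[-0.06,0,0],"turn":0},{"hand":0.06,"slide":[-0.06,0,0],"turn":0},{"hand":0.06,"slide":[-0.05,0,0],"turn":0}]'
python3 -c "
from h import *
for n,s in(('scene',(slice(230,300),slice(340,440))),('top',(slice(140,190),slice(235,305)))):
  p=snapshot(n);cv2.imwrite(f'pics/h3{n}.png',cv2.resize(p['frame'][s][:,:,::-1],None,fx=8,fy=8,interpolation=2))
  np.savez(f'pics/{n}h3.npz',**{k:p[k] for k in('frame','depth','mtx','camera_from_world')})
  w=cloud(p);d=w[...,:2]*1000-F;lx=d@ex;ly=d@ey;z=w[...,2]*1000
  for y in range(110,180,4):
    m=(abs(ly-y)<2)&(z>91)&(lx>30)&(lx<110)
    print(y,m.sum(),(lx[m].min().round(),lx[m].max().round(),np.median(z[m]).round(),z[m].max().round()) if m.sum() else '',end=' | ')
  print()
"
```

```text
clock: 46.55
tool_pos: [0.6426, 0.1613, 0.219]
eef_rot: [1.0, -0.026, -0.0, 0.0]
contact_force: [1.3, -0.1, -0.3]
opening: 0.658
clock: 47.05
tool_pos: [0.4231, 0.1729, 0.2585]
eef_rot: [1.0, -0.026, 0.001, -0.001]
contact_force: [-0.3, 0.4, 0.5]
opening: 0.681
110 0  | 114 0  | 118 0  | 122 0  | 126 0  | 130 1 (np.float64(61.0), np.float64(61.0), np.float64(115.0), np.float64(115.0)) | 134 33 (np.float64(54.0), np.float64(80.0), np.float64(116.0), np.float64(118.0)) | 138 23 (np.float64(55.0), np.float64(81.0), np.float64(109.0), np.float64(113.0)) | 142 22 (np.float64(55.0), np.float64(80.0), np.float64(109.0), np.float64(113.0)) | 146 24 (np.float64(54.0), np.float64(80.0), np.float64(109.0), np.float64(112.0)) | 150 24 (np.float64(55.0), np.float64(79.0), np.float64(109.0), np.float64(111.0)) | 154 23 (np.float64(55.0), np.float64(80.0), np.float64(108.0), np.float64(110.0)) | 158 21 (np.float64(54.0), np.float64(78.0), np.float64(102.0), np.float64(105.0)) | 162 19 (np.float64(53.0), np.float64(79.0), np.float64(102.0), np.float64(105.0)) | 166 35 (np.float64(59.0), np.float64(8
[... 946 characters left out ...]
4(108.0), np.float64(112.0)) | 150 16 (np.float64(47.0), np.float64(82.0), np.float64(107.0), np.float64(113.0)) | 154 13 (np.float64(47.0), np.float64(83.0), np.float64(106.0), np.float64(111.0)) | 158 8 (np.float64(57.0), np.float64(80.0), np.float64(102.0), np.float64(113.0)) | 162 9 (np.float64(57.0), np.float64(79.0), np.float64(102.0), np.float64(110.0)) | 166 30 (np.float64(52.0), np.float64(89.0), np.float64(111.0), np.float64(141.0)) | 170 21 (np.float64(52.0), np.float64(86.0), np.float64(137.0), np.float64(153.0)) | 174 23 (np.float64(51.0), np.float64(82.0), np.float64(145.0), np.float64(152.0)) | 178 21 (np.float64(46.0), np.float64(83.0), np.float64(141.0), np.float64(155.0)) |
```

View pics/h3scene.png

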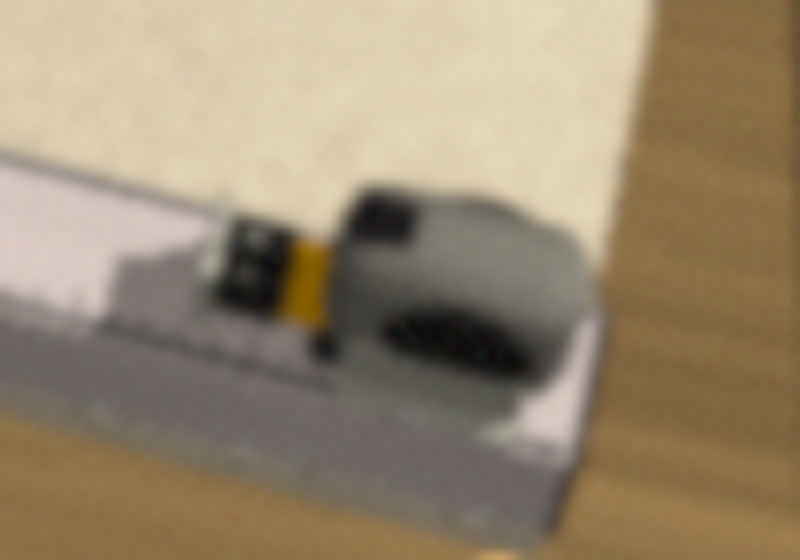

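View pics/h3top.png

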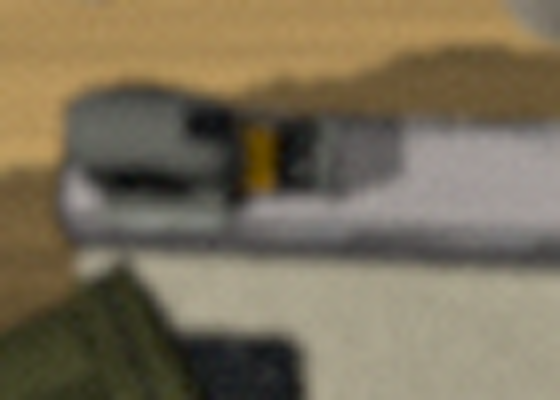

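The guard sits where expected: fence x 54–81, y 136–155, top z about 109. But the fingers read only 10 mm, so I'll grasp again, watching the opening as they close.

```bash
python3 -c "
from h import *
t=fl(67.5,145);go(t[0]/1000,t[1]/1000,.25,-3)"
python3 -m creep '[{"hand":0.05,"slide":[0.055,0,0],"turn":0},{"hand":0.05,"slide":[0.055,0,0],"turn":0},{"hand":0.05,"slide":[0.055,0,0],"turn":0},{"hand":0.05,"slide":[0.055,0,0],"turn":0},{"hand":0.05,"slide":[0,0,0.0],"turn":0}]' 20
python3 -c "
from h import *
t=fl(67.5,145);go(t[0]/1000,t[1]/1000,.097,-3)"
```

```text
clk 47.15 pos [419.1 172.4 258.1] yaw -2.75 op 60.0 F [0.2 0.2 0.6]
turn 0.3 slide mm [2.223e+02 2.000e-01 8.100e+00]
clock: 47.78
tool_pos: [0.6492, 0.1593, 0.2571]
eef_rot: [1.0, -0.028, 0.002, 0.0]
contact_force: [0.3, 0.6, -0.1]
opening: 0.568
clk 47.77 pos [649.2 159.3 257.1] yaw -3.17 op 50.0 F [ 0.3  0.6 -0.1]
turn -0.2 slide mm [ -8.1  -0.8 160.1]
```

```bash
python3 -m creep '[{"hand":0.05,"slide":[-0.003,0,0.05],"turn":0},{"hand":0.05,"slide":[0,0,0.05],"turn":0},{"hand":0.05,"slide":[0,0,0.035],"turn":0},{"hand":0.05,"slide":[0,0,0],"turn":0}]' 20
python3 -c "
from h import *
t=fl(67.5,145);go(t[0]/1000,t[1]/1000,.097,-3)"
```

```text
clock: 48.28
tool_pos: [0.639, 0.1611, 0.1206]
eef_rot: [1.0, -0.026, -0.003, 0.001]
contact_force: [-0.3, -0.6, 0.2]
opening: 0.565
clk 48.27 pos [639.  161.1 120.6] yaw -2.94 op 49.7 F [-0.3 -0.6  0.2]
turn 0.1 slide mm [ 2.1  0.4 23.6]
```

```bash
python3 -m creep '[{"hand":0.05,"slide":[0,0,0.012],"turn":0},{"hand":0.05,"slide":[0,0,0.012],"turn":0},{"hand":0.05,"slide":[0,0,0],"turn":0}]' 20
python3 -c "
from h import *
t=fl(67.5,145);go(t[0]/1000,t[1]/1000,.097,-3)"
for i in 1 2 3 4 5; do python3 -m creep '[{"hand":0.02,"slide":[0,0,0],"turn":0}]' 20 | tail -2; done
```

```text
clock: 48.65
tool_pos: [0.6411, 0.1615, 0.0987]
eef_rot: [1.0, -0.026, -0.0, 0.0]
contact_force: [-0.5, 0.2, -0.6]
opening: 0.566
clk 48.65 pos [641.1 161.5  98.7] yaw -2.96 op 49.8 F [-0.5  0.2 -0.6]
turn 0.0 slide mm [-0.   0.9  1.7]
contact_force: [-0.6, 0.6, -0.1]
opening: 0.474
contact_force: [0.5, 1.4, 0.7]
opening: 0.367
contact_force: [0.7, -0.7, 1.0]
opening: 0.248
contact_force: [0.5, 0.6, 0.5]
opening: 0.227
contact_force: [-0.0, 0.3, 1.1]
opening: 0.225
```

```bash
python3 -c "
from h import *
for n,s in(('scene',(slice(215,305),slice(330,430))),):
  p=snapshot(n);cv2.imwrite(f'pics/h4{n}.png',cv2.resize(p['frame'][s][:,:,::-1],None,fx=8,fy=8,interpolation=2))
  w=cloud(p);d=w[...,:2]*1000-F;lx=d@ex;ly=d@ey;z=w[...,2]*1000
  sub=(slice(255,276,2),slice(355,385,3))
  print('ly');print(ly[sub].round().astype(int));print('lx');print(lx[sub].round().astype(int));print('z');print(z[sub].round().astype(int))
  T=get_state()['tool_pos'];print('TCP px',px(p,T),'tip',px(p,T-[0,0,.008]))
"
```

```text
ly
[[                 115                  123                  128
                   133                  138                  144
                   149                  155                  161
                   167]
 [                 116                  124                  129
                   134                  139                  145
                   150                  156                  162
                   168]
 [                 116                  125                  128
                   134                  140                  146
                   151                  157                  163
                   168]
 [                 109                  126                  129
                   135                  140                  146
                   152                  158                  164
                   169]
 [                 121                  127                  132
                   135                  141                  147
                   153                  159                  165
                   170]
 [
[... 5565 characters left out ...]
19                  220                  220
                   219                  219                  216
                   218]
 [                 220                  221                  219
                   219                  220                  219
                   220                  221                  220
                   220]
 [                 216                  220                  218
                   219                  220                  219
                   220                  221                  222
                   219]]
TCP px [370.99344621 264.65487464] tip [370.72454348 266.28310324]<string>:7: RuntimeWarning: invalid value encountered in cast
```

View pics/h4scene.png

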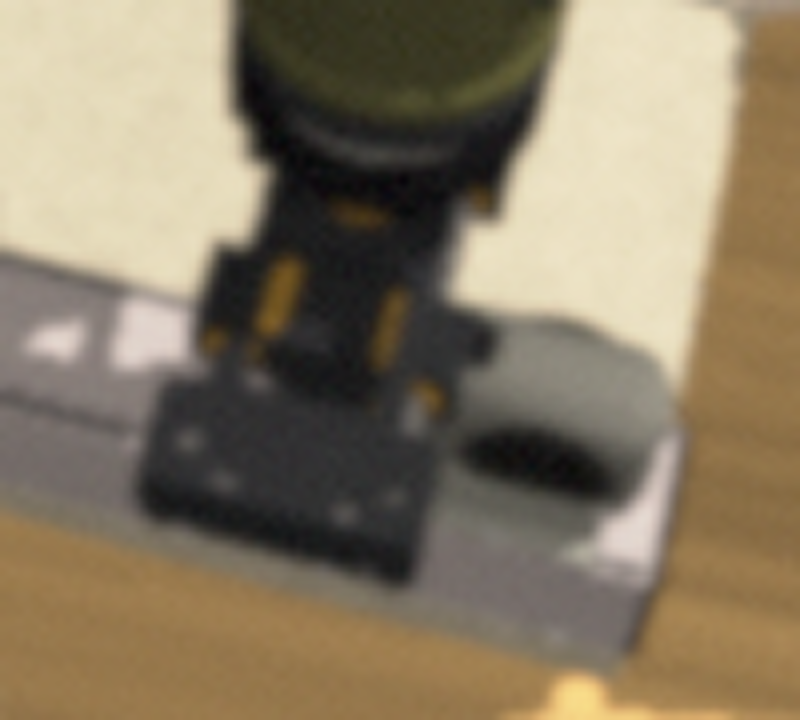

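Closing gives no resistance at 27 mm. A short, safe pull of 12 mm (inside the no-snap zone) will show whether the blade follows.

```bash
python3 -m creep '[{"hand":0.01,"slide":[0,0,0],"turn":0},{"hand":0.01,"slide":[0,0,0],"turn":0},{"hand":0.01,"slide":[0,0,0],"turn":0}]' 45
python3 -m creep '[{"hand":0.01,"slide":[0,0.004,0],"turn":0},{"hand":0.01,"slide":[0,0.004,0],"turn":0},{"hand":0.01,"slide":[0,0.004,0],"turn":0},{"hand":0.01,"slide":[0,0,0],"turn":0}]' 45
python3 -c "
from h import *
for n,s in(('scene',(slice(215,305),slice(330,430))),):
  p=snapshot(n);cv2.imwrite(f'pics/h5{n}.png',cv2.resize(p['frame'][s][:,:,::-1],None,fx=8,fy=8,interpolation=2))
"
```

```text
clock: 49.7
tool_pos: [0.6408, 0.1615, 0.0989]
eef_rot: [1.0, -0.026, -0.001, 0.0]
contact_force: [-2.2, 0.5, 1.1]
opening: 0.116
clock: 50.2
tool_pos: [0.6402, 0.1492, 0.0989]
eef_rot: [1.0, -0.026, -0.001, 0.0]
contact_force: [-4.3, 3.5, 1.1]
opening: 0.111
```

View pics/h5scene.png

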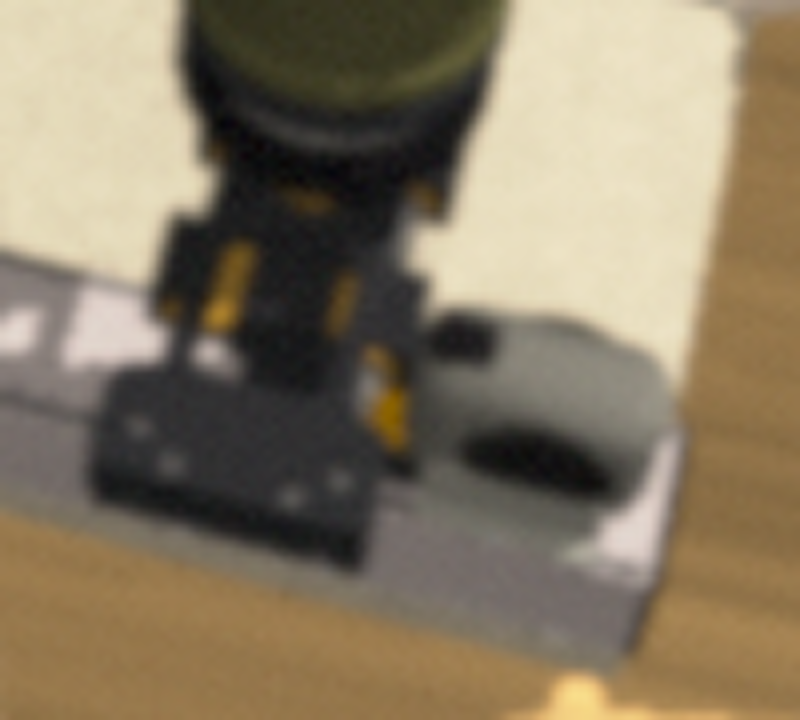

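The blade follows: Fy is 3.5 N and more yellow blade shows. I'll tighten to confirm the grip.

```bash
python3 -m creep '[{"hand":0.0,"slide":[0,0,0],"turn":0},{"hand":0.0,"slide":[0,0,0],"turn":0},{"hand":0.0,"slide":[0,0,0],"turn":0}]' 45
```

```text
clock: 50.62
tool_pos: [0.6422, 0.1496, 0.0995]
eef_rot: [1.0, -0.026, 0.001, -0.0]
contact_force: [0.0, 4.2, -0.5]
opening: 0.005
```

```bash
python3 -c "
from h import *
p=dict(np.load('pics/scene0.npz'));a=np.radians(75.6);u=np.array([np.cos(a),np.sin(a),0])
im=p['frame'][60:130,550:640,::-1].copy();im=cv2.resize(im,None,fx=8,fy=8,interpolation=2)
for sgn in(-1,1):
  for dz,c in((0,(0,255,0)),(-.008,(0,0,255)),(.011,(255,0,0))):
    q=px(p,np.array([.155,.6048,.2252+dz])+sgn*.05*u);cv2.circle(im,tuple(int(v) for v in (q-[550,60])*8),4,c,-1)
cv2.imwrite('pics/tip.png',im)
"
```

```text
(no output)
```

View pics/tip.png

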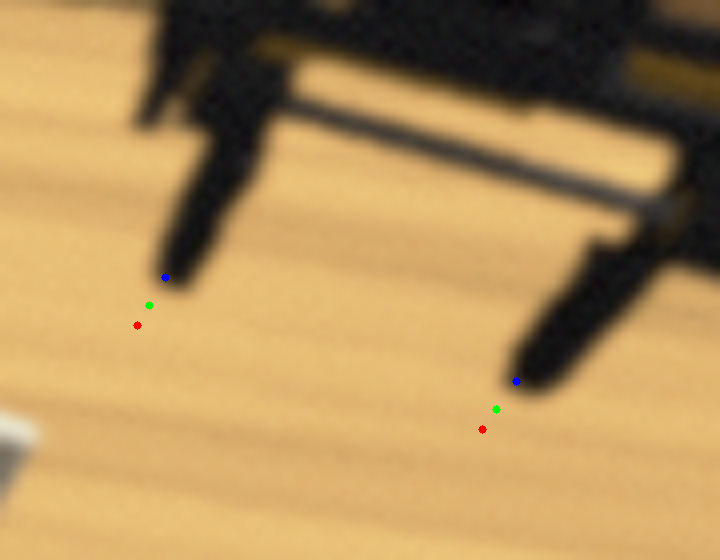

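The projection shows that the true fingertips sit about 10 mm *behind* the reported TCP. So the fingers closed over the guard's top and only pushed the hook plate. I'll ease back, release, and take a proper pinch about 17 mm lower.

```bash
python3 -m creep '[{"hand":0.0,"slide":[0,-0.004,0],"turn":0},{"hand":0.0,"slide":[0,-0.004,0],"turn":0},{"hand":0.0,"slide":[0,-0.004,0],"turn":0},{"hand":0.0,"slide":[0,0,0],"turn":0},{"hand":0.0,"slide":[0,0,-0.02],"turn":0}]' 45
python3 -m creep '[{"hand":0.05,"slide":[0,0,0],"turn":0},{"hand":0.05,"slide":[0,0,0],"turn":0},{"hand":0.05,"slide":[0,0,0],"turn":0},{"hand":0.05,"slide":[0,0,0],"turn":0},{"hand":0.05,"slide":[0,0,0],"turn":0}]' 
python3 -m creep '[{"hand":0.05,"slide":[0,0,0.015],"turn":0},{"hand":0.05,"slide":[0,0,0.01],"turn":0},{"hand":0.05,"slide":[0,0,0.005],"turn":0},{"hand":0.05,"slide":[0,0,0.004],"turn":0},{"hand":0.05,"slide":[0,0,0],"turn":0}]'
python3 -c "
from h import *
t=fl(67.5,145);go(t[0]/1000,t[1]/1000,.082,-3)"
```

```text
clock: 51.25
tool_pos: [0.639, 0.1598, 0.1178]
eef_rot: [1.0, -0.026, -0.003, 0.002]
contact_force: [0.3, -1.1, 0.5]
opening: 0.006
clock: 51.88
tool_pos: [0.6413, 0.1615, 0.1188]
eef_rot: [1.0, -0.026, -0.0, 0.0]
contact_force: [0.3, 0.1, -0.8]
opening: 0.544
clock: 52.5
tool_pos: [0.6414, 0.1615, 0.0848]
eef_rot: [1.0, -0.026, -0.0, 0.0]
contact_force: [-0.0, -0.3, 0.4]
opening: 0.568
clk 52.5 pos [641.4 161.5  84.8] yaw -2.97 op 50.0 F [-0.  -0.3  0.4]
turn 0.0 slide mm [-0.3  0.9  2.8]
```

```bash
python3 -m creep '[{"hand":0.05,"slide":[0,0.0005,0.003],"turn":0},{"hand":0.05,"slide":[0,0,0],"turn":0}]'
python3 -m creep '[{"hand":0.01,"slide":[0,0,0],"turn":0},{"hand":0.01,"slide":[0,0,0],"turn":0},{"hand":0.01,"slide":[0,0,0],"turn":0},{"hand":0.01,"slide":[0,0,0],"turn":0}]' 45
```

```text
clock: 52.75
tool_pos: [0.6414, 0.1609, 0.0821]
eef_rot: [1.0, -0.026, -0.0, 0.0]
contact_force: [-0.0, -0.5, -0.7]
opening: 0.569
clock: 53.25
tool_pos: [0.6406, 0.1611, 0.0821]
eef_rot: [1.0, -0.026, -0.001, 0.0]
contact_force: [-3.0, -0.0, 3.7]
opening: 0.3
```

The guard is properly pinched now, with 26.4 mm opening. I'll draw slowly and watch the glue bottle.

```bash
python3 -m creep '[{"hand":0.01,"slide":[0,0.01,0],"turn":0},{"hand":0.01,"slide":[0,0.02,0],"turn":0},{"hand":0.01,"slide":[0,0.015,0],"turn":0},{"hand":0.01,"slide":[0,0,0],"turn":0}]' 45
python3 -c "
from h import *
p=snapshot('top');cv2.imwrite('pics/k1.png',cv2.resize(p['frame'][100:200,240:360,::-1],None,fx=6,fy=6,interpolation=2))
p=snapshot('scene');cv2.imwrite('pics/k1s.png',cv2.resize(p['frame'][200:340,270:430,::-1],None,fx=4,fy=4,interpolation=2))"
```

```text
clock: 53.75
tool_pos: [0.6382, 0.1155, 0.0821]
eef_rot: [1.0, -0.027, -0.001, -0.0]
contact_force: [-3.5, 3.8, 3.1]
opening: 0.298
```

View pics/k1.png

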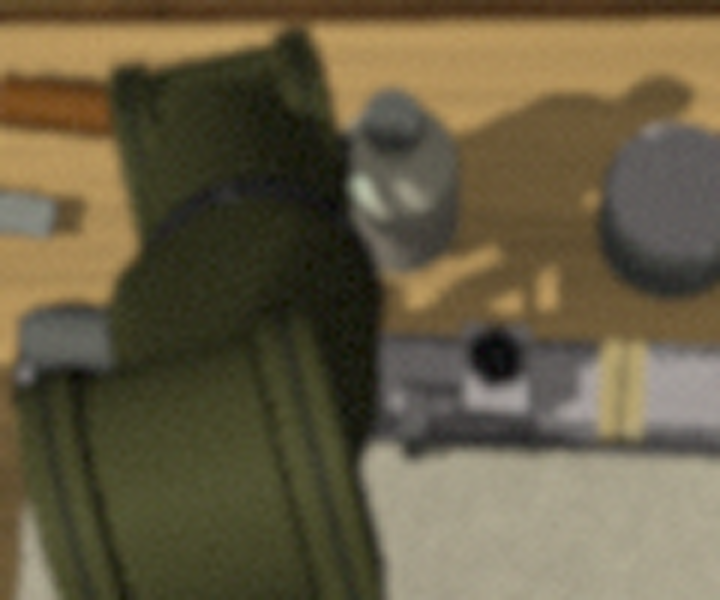

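View pics/k1s.png

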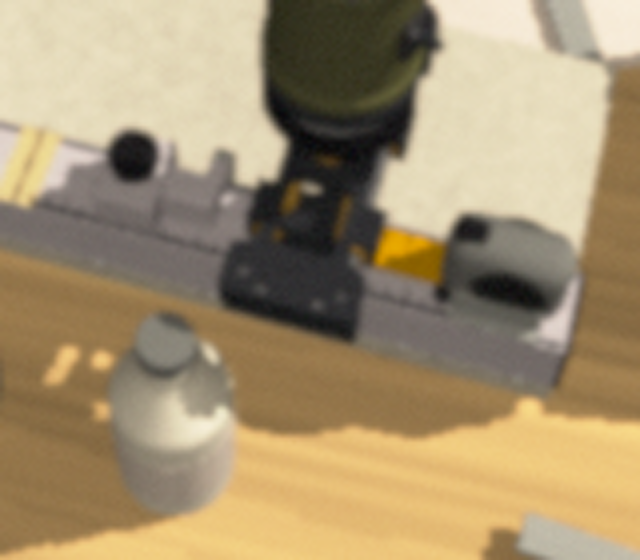

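```bash
python3 -c "
from h import *
p=snapshot('scene');w=cloud(p);d=w[...,:2]*1000-F;lx=d@ex;ly=d@ey;z=w[...,2]*1000
m=(z>110)&(z<400)&(ly>40)&(ly<150)&(lx>90)&(lx<260)
for a in range(90,200,6):
  k=m&(abs(lx-a)<3)
  if k.sum(): print(a,k.sum(),'z',np.percentile(z[k],[2,50,98]).round(),'y',ly[k].min().round(),ly[k].max().round())
"
```

```text
90 202 z [183. 309. 384.] y 67.0 135.0
96 569 z [182. 313. 385.] y 68.0 135.0
102 811 z [183. 318. 384.] y 69.0 134.0
108 196 z [164. 183. 383.] y 68.0 135.0
114 55 z [169. 186. 205.] y 69.0 134.0
120 28 z [176. 202. 205.] y 78.0 128.0
126 19 z [200. 202. 204.] y 78.0 124.0
132 77 z [199. 203. 206.] y 68.0 132.0
138 102 z [200. 203. 205.] y 67.0 135.0
144 102 z [200. 203. 205.] y 66.0 135.0
150 177 z [160. 201. 205.] y 53.0 135.0
156 164 z [113. 202. 205.] y 55.0 135.0
162 88 z [113. 198. 205.] y 46.0 131.0
168 41 z [112. 168. 173.] y 41.0 74.0
174 48 z [111. 169. 174.] y 40.0 76.0
180 69 z [112. 144. 173.] y 40.0 76.0
186 70 z [113. 149. 173.] y 41.0 74.0
192 127 z [112. 140. 173.] y 40.0 74.0
198 64 z [110. 124. 157.] y 40.0 71.0
```

```bash
python3 -c "
from h import *
for n in('scene','top'):
  p=snapshot(n);w=cloud(p);d=w[...,:2]*1000-F;lx=d@ex;ly=d@ey;z=w[...,2]*1000
  m=(z>110)&(z<230)&(ly>80)&(ly<140)&(lx>140)&(lx<200)
  if m.sum(): print(n,'body lx pct',np.percentile(lx[m],[50,95,99,100]).round(1),'outer face z',np.percentile(z[m&(lx>157)],[0,2,10,50,98]).round())
  m=(z>145)&(z<180)&(ly>10)&(ly<72)&(lx>150)&(lx<230)
  print('cap lx',np.percentile(lx[m],[0,2,50,98]).round(1),'ly',np.percentile(ly[m],[2,98]).round(1),'z',z[m].max())
  m=(z>155)&(z<180)&(ly>10)&(ly<72)&(lx>150)&(lx<230)
  print('cap top lx',np.percentile(lx[m],[0,2,50,98]).round(1),m.sum())
"
```

```text
scene body lx pct [151.9 160.2 160.6 161. ] outer face z [183. 185. 187. 198. 205.]
cap lx [151.3 166.1 182.9 194.5] ly [32.1 60.3] z 174.9795171361765
cap top lx [151.3 166.  182.3 194.5] 217
cap lx [167.1 168.4 180.1 196.8] ly [31.  58.1] z 178.10947460175166
cap top lx [167.1 168.3 180.6 196.8] 86
```

The gripper's outer bar is at z 184–205, so it passes above the glue cap (about 172). Continuing the draw.

```bash
python3 -m creep '[{"hand":0.01,"slide":[0,0.015,0],"turn":0},{"hand":0.01,"slide":[0,0.02,0],"turn":0},{"hand":0.01,"slide":[0,0.02,0],"turn":0},{"hand":0.01,"slide":[0,0.02,0],"turn":0},{"hand":0.01,"slide":[0,0.02,0],"turn":0}]' 45
python3 -m creep '[{"hand":0.01,"slide":[0,0.015,0],"turn":0},{"hand":0.01,"slide":[0,0.015,0],"turn":0},{"hand":0.01,"slide":[0,0.01,0],"turn":0},{"hand":0.01,"slide":[0,0.01,0],"turn":0},{"hand":0.01,"slide":[0,0,0],"turn":0}]' 45
cat >> h.py <<'E'
def tl():
    s=get_state();d=s["tool_pos"][:2]*1000-F;print("TCP local",(d@ex).round(2),(d@ey).round(2),"z",s["tool_pos"][2].round(4),"op",(s["opening"]*88.1).round(2),"F",s["contact_force"].round(1))
E
python3 -c "
from h import *
tl()
p=snapshot('top');cv2.imwrite('pics/k2.png',cv2.resize(p['frame'][130:190,260:380,::-1],None,fx=6,fy=6,interpolation=2))
p=snapshot('scene');cv2.imwrite('pics/k2s.png',cv2.resize(p['frame'][190:310,230:390,::-1],None,fx=5,fy=5,interpolation=2))"
```

```text
clock: 54.62
tool_pos: [0.6337, 0.027, 0.0821]
eef_rot: [1.0, -0.024, -0.001, -0.004]
contact_force: [-4.9, 11.5, 3.7]
opening: 0.304
clock: 55.25
tool_pos: [0.631, -0.0255, 0.0821]
eef_rot: [1.0, -0.025, -0.001, -0.002]
contact_force: [-3.9, 7.0, 4.2]
opening: 0.302Traceback (most recent call last):
  File "<string>", line 3, in <module>
    tl()
    ~~^^
  File "h.py", line 51, in tl
    s=get_state();d=s["tool_pos"][:2]*1000-F;print("TCP local",(d@ex).round(2),(d@ey).round(2),"z",s["tool_pos"][2].round(4),"op",(s["opening"]*88.1).round(2),"F",s["contact_force"].round(1))
                                                                                                                                  ^^^^^^^^^^^^^^^^^^^^^^^^^
AttributeError: 'float' object has no attribute 'round'
```

```bash
sed -i 's/(s\["opening"\]\*88.1).round(2)/round(float(s["opening"])*88.1,2)/' h.py
python3 -c "
from h import *
tl()
for n in('top','scene'):
  p=snapshot(n);np.savez(f'pics/{n}k2.npz',**{k:p[k] for k in('frame','depth','mtx','camera_from_world')})
  c=p['frame'][130:190,260:380,::-1] if n=='top' else p['frame'][190:310,230:390,::-1]
  cv2.imwrite(f'pics/k2{n}.png',cv2.resize(c,None,fx=5,fy=5,interpolation=2))"
```

```text
TCP local 67.12 -41.35 z 0.0821 op 26.61 F [-3.9  7.   4.2]
```

View pics/k2top.png

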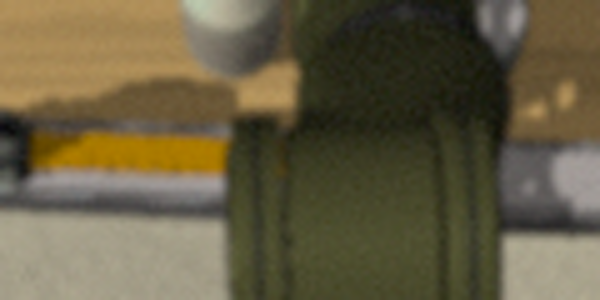

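View pics/k2scene.png

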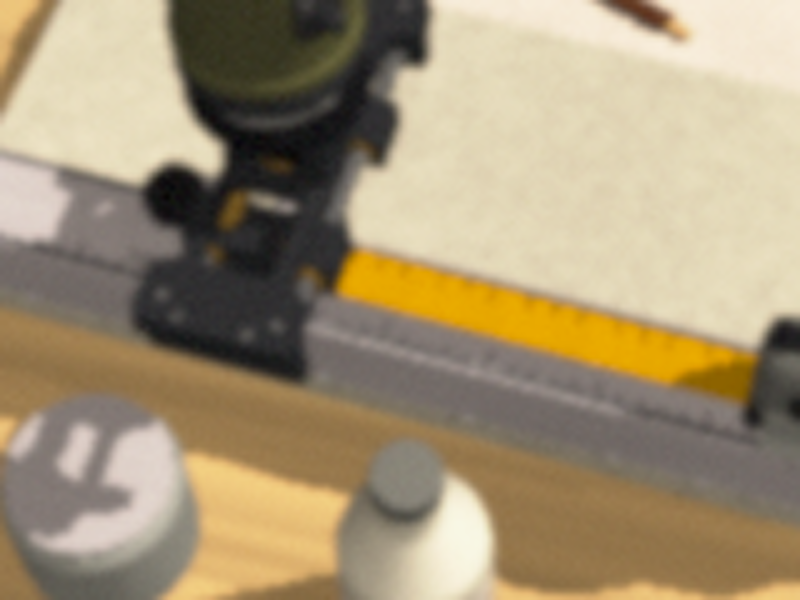

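```bash
python3 -c "
from h import *
for n in('top','scene'):
 for t in('h3','5','0'):
  p=dict(np.load(f'pics/{n}{t}.npz'))
  w=cloud(p);d=w[...,:2]*1000-F;lx=d@ex;ly=d@ey;z=w[...,2]*1000
  m=(z>112)&(z<121)&(lx>52)&(lx<84)&(ly>120)&(ly<145)
  # knob
  k=(z>120)&(z<160)&(lx>40)&(lx<110)&(ly<20)&(ly>-60)
  f=(z>106)&(z<119)&(lx>50)&(lx<90)&(ly<70)&(ly>10)
  print(n,t,'plate ly',np.percentile(ly[m],[0,10,50,90,100]).round(1),m.sum(),'knob ly',np.percentile(ly[k],[2,50,98]).round(1),k.sum(),'nose ly',np.percentile(ly[f],[1,50,90,98,100]).round(1),f.sum())
  r=rect(p,115,xr=(58,78),yr=(115,165),s=4).astype(float);g=r.mean(0)
  print('  ',[(round(165-(i+.5)/4),g[i].round().astype(int).tolist()) for i in range(0,200,8)]) if t=='h3' else 0
"
```

```text
top h3 plate ly [131.3 132.  134.9 141.8 142.4] 13 knob ly [-26.1 -10.8   5.3] 102 nose ly [10.7 23.2 34.5 36.  36.3] 55
   [(165, [69, 53, 18]), (163, [84, 62, 9]), (161, [93, 68, 6]), (159, [95, 70, 8]), (157, [85, 63, 11]), (155, [65, 48, 9]), (153, [41, 31, 11]), (151, [25, 21, 16]), (149, [23, 23, 23]), (147, [30, 32, 31]), (145, [37, 39, 37]), (143, [42, 42, 40]), (141, [50, 50, 46]), (139, [61, 62, 58]), (137, [76, 78, 72]), (135, [86, 87, 81]), (133, [83, 85, 79]), (131, [82, 81, 78]), (129, [84, 81, 80]), (127, [88, 85, 84]), (125, [93, 90, 88]), (123, [94, 92, 90]), (121, [96, 92, 91]), (119, [96, 91, 90]), (117, [94, 91, 90])]
top 5 plate ly [131.9 132.1 134.3 139.1 144.9] 15 knob ly [-26.5 -11.3   4.2] 97 nose ly [10.6 23.4 34.  36.  36.3] 57
top 0 plate ly [131.8 132.  133.1 141.  144.7] 15 knob ly [-26.7 -13.3   4.8] 105 nose ly [10.5 23.2 33.7 36.  36.1] 59
scene h3 plate ly [131.9 132.4 134.3 137.5 143.4] 25 knob ly [-25.5  -9.7   2.4] 162 nose ly [10.9 24.3 34.9 36.1 36.7] 116
   [(165, [107, 80, 30]), (163, [130, 95, 17]), (161, [139, 101, 16]), (159, [134, 97, 16]), (157, [111, 81, 16]), (155, [74, 56, 23]), (153, [42, 35, 26]), (151, [32, 30, 28]), (149, [39, 38, 35]), (147, [54, 52, 48]), (145, [64, 62, 56]), (143, [61, 60, 54]), (141, [57, 55, 49]), (139, [80, 78, 72]), (137, [125, 122, 111]), (135, [157, 152, 140]), (133, [162, 155, 145]), (131, [160, 150, 142]), (129, [166, 155, 148]), (127, [174, 162, 155]), (125, [178, 165, 158]), (123, [183, 170, 162]), (121, [189, 176, 169]), (119, [194, 180, 173]), (117, [197, 183, 176])]
scene 5 plate ly [132.  132.4 134.2 135.7 140.1] 24 knob ly [-25.5  -9.8   4.1] 161 nose ly [10.7 24.1 34.8 35.9 36.3] 112
scene 0 plate ly [132.1 132.3 134.  135.3 135.7] 22 knob ly [-24.5 -10.    2.2] 158 nose ly [10.3 23.4 33.7 36.1 36.3] 111
```

```bash
cat >> h.py <<'E'
def knob(p):
  w=cloud(p);d=w[...,:2]*1000-F;lx=d@ex;ly=d@ey;z=w[...,2]*1000
  k=(z>122)&(z<150)&(lx>48)&(lx<92)&(ly<0)&(ly>-190)
  return np.percentile(ly[k],[2,50,98]).round(1),np.percentile(lx[k],[2,98]).round(1),int(k.sum())
E
python3 -c "
from h import *
tl()
for n in('scene','top'): print(knob(dict(np.load(f'pics/{n}k2.npz'))))"
python3 -m creep '[{"hand":0.01,"slide":[0,0.008,0],"turn":0},{"hand":0.01,"slide":[0,0.006,0],"turn":0},{"hand":0.01,"slide":[0,0.004,0],"turn":0},{"hand":0.01,"slide":[0,0.002,0],"turn":0},{"hand":0.01,"slide":[0,0.0,0],"turn":0}]' 45
python3 -c "
from h import *
tl();p=snapshot('scene');print(knob(p));np.savez('pics/scenek3.npz',**{k:p[k] for k in('frame','depth','mtx','camera_from_world')})
cv2.imwrite('pics/k3.png',cv2.resize(p['frame'][190:310,200:360,::-1],None,fx=5,fy=5,interpolation=2))"
```

```text
TCP local 67.11 -41.26 z 0.0821 op 26.51 F [-4.4  6.7  3.6]
(array([-114.8, -102.5,  -90.7]), array([51.5, 79.6]), 126)
clock: 55.98
tool_pos: [0.63, -0.0437, 0.0821]
eef_rot: [1.0, -0.024, -0.001, -0.003]
contact_force: [-4.1, 8.9, 4.5]
opening: 0.304
TCP local 67.1 -59.58 z 0.0821 op 26.76 F [-4.1  8.9  4.5]
(array([-133.4, -120.4, -109.3]), array([52.9, 80.5]), 116)Traceback (most recent call last):
  File "<string>", line 4, in <module>
    for n in('scene','top'): print(knob(dict(np.load(f'pics/{n}k2.npz'))))
                                   ~~~~^^^^^^^^^^^^^^^^^^^^^^^^^^^^^^^^^^
  File "h.py", line 55, in knob
    return np.percentile(ly[k],[2,50,98]).round(1),np.percentile(lx[k],[2,98]).round(1),int(k.sum())
           ~~~~~~~~~~~~~^^^^^^^^^^^^^^^^^
    return _quantile_unchecked(
        a, q, axis, out, overwrite_input, method, keepdims, weights)
    return _ureduce(a,
                    func=_quantile_ureduce_func,
    ...<5 lines>...
                    overwrite_input=overwrite_input,
                    method=method)
    r = func(a, **kwargs)
    result = _quantile(arr,
                       quantiles=q,
    ...<2 lines>...
                       out=out,
                       weights=wgt)
    slices_having_nans = np.isnan(arr[-1, ...])
                                  ~~~^^^^^^^^^
IndexError: index -1 is out of bounds for axis 0 with size 0
```

View pics/k3.png

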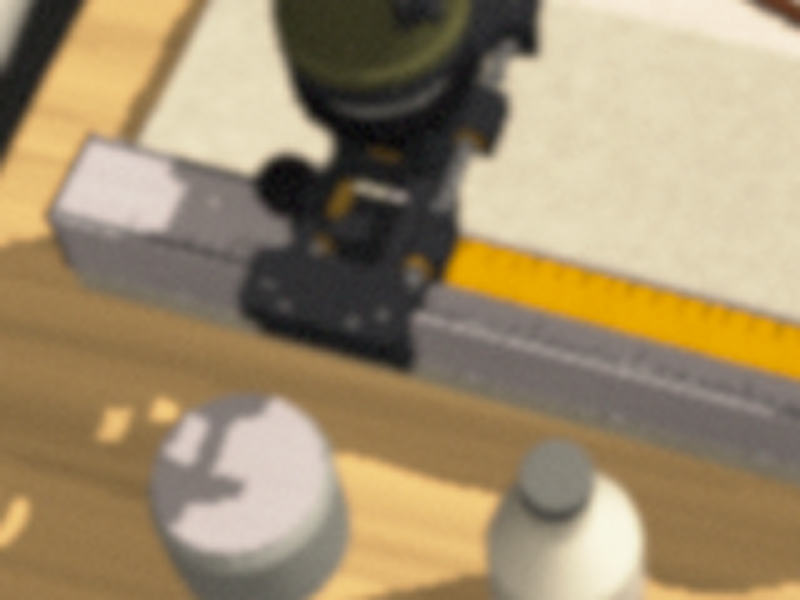

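By the knob the stop face is at about -73.8, and by the TCP at -73.1. The line is at -79, so 5.3 mm more.

```bash
python3 -m creep '[{"hand":0.01,"slide":[0,0.003,0],"turn":0},{"hand":0.01,"slide":[0,0.0023,0],"turn":0},{"hand":0.01,"slide":[0,0,0],"turn":0},{"hand":0.01,"slide":[0,0,0],"turn":0},{"hand":0.01,"slide":[0,0.0,0],"turn":0}]' 45
python3 -c "
from h import *
tl();p=snapshot('scene');print(knob(p))"
python3 -m creep '[{"hand":0.01,"slide":[0,0,0],"turn":0},{"hand":0.01,"slide":[0,0,0],"turn":0},{"hand":0.01,"slide":[0,0,0],"turn":0},{"hand":0.01,"slide":[0,0,0],"turn":0},{"hand":0.01,"slide":[0,0.0,0],"turn":0}]' 45
```

```text
clock: 56.65
tool_pos: [0.6297, -0.0489, 0.0821]
eef_rot: [1.0, -0.024, -0.001, -0.003]
contact_force: [-3.4, 9.5, 5.6]
opening: 0.3
TCP local 67.11 -64.79 z 0.0821 op 26.43 F [-3.4  9.5  5.6]
(array([-138.9, -125.7,  -61.9]), array([52.3, 80.6]), 122)
clock: 57.32
tool_pos: [0.6297, -0.0489, 0.0821]
eef_rot: [1.0, -0.024, -0.001, -0.003]
contact_force: [-4.4, 9.8, 4.6]
opening: 0.299
```

```bash
python3 -m creep '[{"hand":0.01,"slide":[0,-0.01,0],"turn":0},{"hand":0.01,"slide":[0,-0.02,0],"turn":0},{"hand":0.01,"slide":[0,-0.02,0],"turn":0},{"hand":0.01,"slide":[0,-0.02,0],"turn":0},{"hand":0.01,"slide":[0,-0.02,0],"turn":0}]' 45
python3 -c "
from h import *
tl()
for n in('top','scene'):
  p=snapshot(n);np.savez(f'pics/{n}k4.npz',**{k:p[k] for k in('frame','depth','mtx','camera_from_world')})
  w=cloud(p);d=w[...,:2]*1000-F;lx=d@ex;ly=d@ey;z=w[...,2]*1000
  f=(z>106)&(z<119)&(lx>50)&(lx<90)&(ly<-40)&(ly>-110)
  print(n,'nose ly',np.percentile(ly[f],[1,50,90,98,100]).round(1),f.sum(),knob(p))
  r=rect(p,85,xr=(40,105),yr=(-180,-20),s=5)
  cv2.imwrite(f'pics/k4{n}.png',r[:,:,::-1])
"
```

```text
clock: 57.95
tool_pos: [0.6343, 0.0389, 0.0821]
eef_rot: [1.0, -0.025, -0.001, -0.001]
contact_force: [-2.6, 4.3, 2.7]
opening: 0.301
TCP local 67.07 23.19 z 0.0821 op 26.55 F [-2.6  4.3  2.7]
top nose ly [-109.8  -95.2  -81.1  -79.2  -79.1] 67 (array([-139.3, -126.6, -112.7]), array([54.3, 82.1]), 82)
scene nose ly [-109.8  -95.8  -81.1  -78.4  -77.9] 150 (array([-138.7, -123.4, -111.9]), array([55.2, 80.3]), 145)
```

View pics/k4top.png

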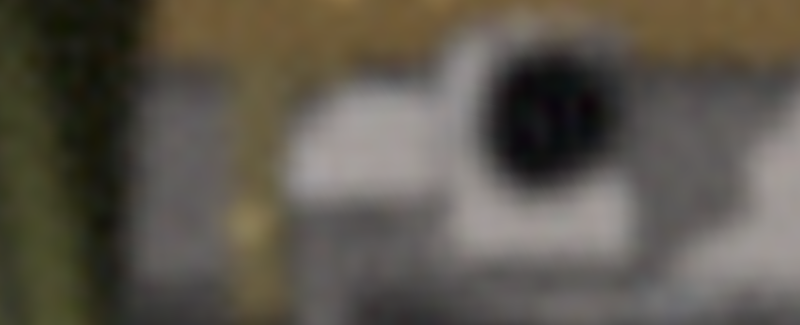

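View pics/k4scene.png

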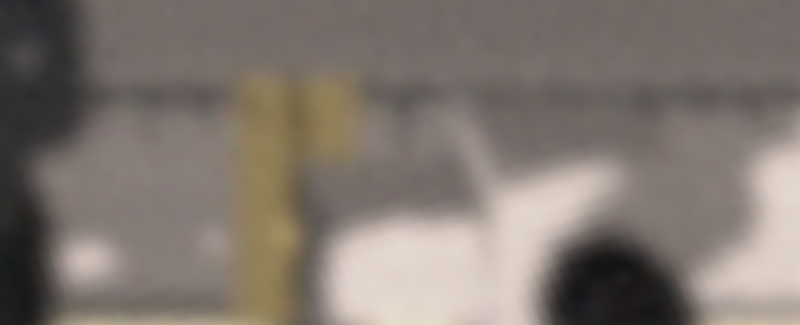

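The stop face sits on the pencil line: in the rectified scene view the line is at column ~300 and the face at ~302, at 5 px/mm. I'll ease the blade home.

```bash
python3 -m creep '[{"hand":0.01,"slide":[0,-0.02,0],"turn":0},{"hand":0.01,"slide":[0,-0.025,0],"turn":0},{"hand":0.01,"slide":[0,-0.025,0],"turn":0},{"hand":0.01,"slide":[0,-0.02,0],"turn":0},{"hand":0.01,"slide":[0,-0.01,0],"turn":0}]' 45
python3 -c "
from h import *
tl()"
python3 -m creep '[{"hand":0.01,"slide":[0,-0.01,0],"turn":0},{"hand":0.01,"slide":[0,-0.005,0],"turn":0},{"hand":0.01,"slide":[0,-0.004,0],"turn":0},{"hand":0.01,"slide":[0,0,0],"turn":0}]' 45
python3 -c "
from h import *
tl()"
```

```text
clock: 58.68
tool_pos: [0.6395, 0.14, 0.0821]
eef_rot: [1.0, -0.024, -0.0, -0.001]
contact_force: [-4.2, 2.4, 3.5]
opening: 0.298
TCP local 67.02 124.33 z 0.0821 op 26.24 F [-4.2  2.4  3.5]
clock: 59.18
tool_pos: [0.6405, 0.1577, 0.0821]
eef_rot: [1.0, -0.025, -0.0, -0.001]
contact_force: [-4.1, 2.9, 4.0]
opening: 0.302
TCP local 67.04 142.12 z 0.0821 op 26.61 F [-4.1  2.9  4. ]
```

```bash
python3 -m creep '[{"hand":0.01,"slide":[0,-0.003,0],"turn":0},{"hand":0.01,"slide":[0,0,0],"turn":0},{"hand":0.05,"slide":[0,0,0],"turn":0},{"hand":0.05,"slide":[0,0,0],"turn":0},{"hand":0.05,"slide":[0,0,0],"turn":0}]' 45
python3 -m creep '[{"hand":0.05,"slide":[0,0,-0.05],"turn":0},{"hand":0.05,"slide":[0,0,-0.06],"turn":0},{"hand":0.05,"slide":[0,0,-0.06],"turn":0},{"hand":0.05,"slide":[-0.055,0,0],"turn":0},{"hand":0.05,"slide":[-0.055,0,0],"turn":0}]'
python3 -m creep '[{"hand":0.05,"slide":[-0.055,0,0],"turn":0},{"hand":0.05,"slide":[-0.055,0,0],"turn":0},{"hand":0.05,"slide":[0,0,0],"turn":0},{"hand":0.05,"slide":[0,0,0],"turn":0}]'
python3 -c "
from h import *
tl()
for n in('top','scene'):
  p=snapshot(n);np.savez(f'pics/{n}9.npz',**{k:p[k] for k in('frame','depth','mtx','camera_from_world')})
  cv2.imwrite(f'pics/{n}9.png',p['frame'][:,:,::-1])
  w=cloud(p);d=w[...,:2]*1000-F;lx=d@ex;ly=d@ey;z=w[...,2]*1000
  f=(z>106)&(z<119)&(lx>50)&(lx<90)&(ly<-40)&(ly>-110);m=(z>112)&(z<121)&(lx>52)&(lx<84)&(ly>100)&(ly<145)
  print(n,'nose',np.percentile(ly[f],[90,98,100]).round(1),'hook',np.percentile(ly[m],[0,10,50]).round(1));rects(p,.02,.06,(.40,.60,.32,.50))
  rects(p,.012,.06,(.34,.65,-.55,-.26),50)
"
```

```text
clock: 59.8
tool_pos: [0.642, 0.157, 0.0821]
eef_rot: [1.0, -0.026, 0.001, 0.0]
contact_force: [-0.3, 0.4, 0.1]
opening: 0.567
clock: 60.42
tool_pos: [0.5313, 0.1633, 0.253]
eef_rot: [1.0, -0.026, 0.002, -0.001]
contact_force: [-0.3, 0.0, 0.4]
opening: 0.569
clock: 60.92
tool_pos: [0.423, 0.1693, 0.2526]
eef_rot: [1.0, -0.026, 0.001, -0.0]
contact_force: [0.8, 0.5, 0.6]
opening: 0.566
TCP local -150.71 142.29 z 0.2526 op 49.85 F [0.8 0.5 0.6]
top nose [-82.2 -79.4 -79.3] hook [131.7 132.2 134.9]
px [205.0, 180.0] c [595.3 379.6] short,long [14.4 76. ] short-axis yaw 7.2 ztop [0.0429 0.0477] rgb [150. 116.  69.] 119
px [181.0, 191.0] c [559.1 464.1] short,long [39.9 71.6] short-axis yaw 6.2 ztop [0.0366 0.0411] rgb [130. 101.  60.] 281
px [210.0, 221.0] c [459.9 366.1] short,long [32.7 77.3] short-axis yaw 6.5 ztop [0.0387 0.0429] rgb [154. 120.  71.] 262
px [183.0, 224.0] c [450.6 453.5] short,long [46.1 66.7] short-axis yaw 5.3 ztop [0.0336 0.0379] rgb [122.  94.  56.] 294
px [450.0, 208.0] c [ 528.2 -417.4] short,long [187.  206.4] short-axis yaw 5.8 ztop [0.0441 0.0512] rgb [79. 77. 71.] 1507
scene nose [-79.5 -78.4 -78. ] hook [132.1 132.5 134.1]
px [464.0, 230.0] c [456.6 367.5] short,long [35.8 77.3] short-axis yaw 7.8 ztop [0.0385 0.0413] rgb [187. 140.  83.] 458
px [499.0, 234.0] c [446.7 452.4] short,long [48.1 64.6] short-axis yaw 6.2 ztop [0.0337 0.0359] rgb [156. 117.  70.] 503
px [443.0, 263.0] c [567.3 323.7] short,long [ 1.7 65.7] short-axis yaw 96.4 ztop [0.0413 0.0568] rgb [78. 62. 39.] 99
px [504.0, 273.0] c [555.9 465.4] short,long [40.9 72.2] short-axis yaw 6.8 ztop [0.0364 0.0388] rgb [166. 125.  74.] 583
px [469.0, 277.0] c [592.2 381.2] short,long [15.2 73.1] short-axis yaw 6.9 ztop [0.0449 0.0466] rgb [226. 175. 104.] 172
px [173.0, 184.0] c [ 526.1 -418.4] short,long [187.8 208.7] short-axis yaw 5.1 ztop [0.0434 0.0505] rgb [102.  97.  88.] 2111
```

View pics/scene9.png

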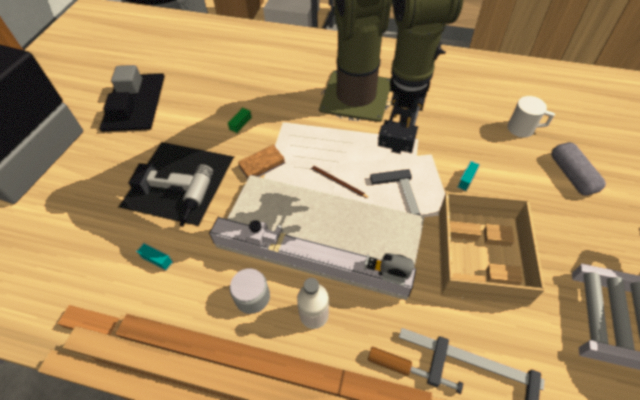

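Everything checks out: the blade is home, with the hook at fence y 132 as at the start. The stop is on the line, all four blocks are in the bin, the duster is flat on its mat, and the arm is clear of everything.

```bash
python3 -c "
from plant import *
print(finish_job())"
```

```text
the job is handed in; nothing more can be done
None
```

I completed every step and handed the job in at about 61 s of robot time. The hand-in reports no verdict, so what follows rests on my own measurements.

**What I did**
- **Offcuts:** All four offcuts are in the bin.
- **Duster:** I held it about 1.5 s on the gentle first stage at the tape end. It then ran at full blast for over a second each at the tape end, the middle and the far end. I laid it back flat on its mat and released it.
- **Stop:** I pinched the tape's end guard and drew the hook until the stop reached the pencil line. I held it there for over a second, then eased the blade home at no more than about 0.2 m/s.

**Last checks**

| Check | Result |
|---|---|
| Stop face | about -78.4 to -79.4 mm along the fence |
| Pencil line | -78.4 to -79.4 mm, so the stop is within about 1 mm of it |
| Tape hook | back at 132 mm, its starting position |
| Four blocks | seen in the bin by both cameras |
| Duster | flat, about 20 mm from the mat's centre each way |
| Bystanders | appear unmoved in the pictures; the arm touches nothing |

I did not read the trigger after release; I judged it from the opened fingers.

**What went wrong or disagreed**
- **Offcut4:** The first grasp missed because I lifted before the fingers had closed. The second grasp held.
- **Tape guard:** The first three closings went over its top. The fingertips appear to sit about 10 mm behind the reported tool point, not 8 mm ahead as listed. In one of them the closed fingers drew the blade about 12 mm by pushing the hook, and I eased it back. I then pinched about 17 mm lower, and that worked.

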